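Put the mug stand together and hang up the mug

TASK

Put the mug stand together: set the loose wooden post with its hook down over the steel stub of the stand's foot, hook on the side of the red button, and push it fully home until the button has popped out through the hole in the post. Then hang the small blue mug by its handle on the hook, let go, let it swing to rest, and leave the other things on the worktop where they are.

Things in the scene. Friction and masses are not known exactly. Their poses are not given: they have to be found in the camera images.
- stand_base: Wooden foot of a two-piece mug stand, fixed to the worktop: a round foot of 124 mm diameter, 18 mm high, with a flat wooden tongue (40 mm wide, 12 mm high, with a round 44 mm pad 14 mm high at its end) that reaches out to 129 mm from the axis along its +x, and a round wooden shoulder (48 mm diameter, top at 30 mm) that carries an upright steel stub. Origin: on the stub's axis at the worktop; z up, +x is the side of the red button and of the tongue.
- stub_top (a point): Top end of the upright steel stub, on its axis, 85 mm above the worktop. The stub is 28 mm in diameter, stands 55 mm above the shoulder, and its last 9 mm taper to 16 mm.
- button_seat (a point): Fixed point on the stub's button side, 17 mm from the stub's axis along the base's +x and 24 mm above the shoulder (54 mm above the worktop). It coincides with post_hole when the post is fully home.
- button (a joint): Red domed spring button on the stub. 0 = fully out (its tip 19 mm from the stub's axis), grows in m as it is pressed into the stub, at most 0.006. It needs 2 N to start moving and 5 N to be fully in. Its upper face slopes at 45 degrees (sides and lower face are square, so once out it locks the post), so the lower rim of the post presses it in by itself when the post is pushed down (about 5 to 15 N down), and it springs out into the post's hole.
- post: The loose upper part of the mug stand: a wooden tube, 38 mm outer and 30 mm inner diameter, 188 mm long, open below (bore 62 mm deep), closed by a rounded cap on top (the straight outside ends 180 mm above its lower end), 220 g, standing upright on its open end. Origin: on its axis at its lower end; z up along the tube; +x is the side of both the hook and the button hole. The hook leaves the tube 145 mm above the lower end, and nothing else sticks out.
- post_hole (a point): Centre of the button hole in the tube's wall: 17 mm from the tube's axis along the post's +x, 24 mm above its lower end. The hole is 13 mm high and about 13 mm wide with a thin steel rim, and goes through the wall (4 mm). When the post rests on the shoulder with the hole facing the button, the button pops out through it; turned wrong by more than about 0.1 rad it stays pressed in.
- hook_seat (a point): Point on the axis of the steel hook where a cup should hang: 66 mm from the tube's axis along the post's +x, 145 mm above the post's lower end; axes parallel to the post's. The hook is a round bar 8 mm thick, level from the tube out to 80 mm, then it bends up.
- hook_tip (a point): Centre of the hook's rounded end: 96 mm from the tube's axis along the post's +x, 160 mm above the post's lower end (15 mm above the level part of the bar).
- cup: Small dark blue mug, 68 mm in diameter, 78 mm tall, 170 g, standing upright, with an open D handle on its +x side. Origin: centre of its underside; z up. The handle is a round bar 9.6 mm thick in the plane of the mug's x and z. Once let go on the hook it tips over by about 60 degrees and swings for up to 4 s.
- cup_grip (a point): Middle of the handle's level top bar, on the bar's axis: 53 mm from the mug's axis along its +x, 66 mm above its underside. The level bar runs along the mug's x from the mug's wall (34 mm) to 66 mm.
- cup_loop (a point): Middle of the opening of the handle: 53 mm from the mug's axis along its +x, 41 mm above its underside. The opening is about 35 mm along x and 40 mm high.
- jam_jar: Bystander: a small jam jar, 68 mm wide, 84 mm tall. Leave it where it stands. Origin: centre of its underside.
- tomato_tin: Bystander: a small green-labelled food tin, 57 mm wide, 72 mm tall. Leave it where it stands. Origin: centre of its underside.
- mustard_jar: Bystander: a mustard jar with a green lid, 73 mm wide, 84 mm tall. Leave it where it stands. Origin: centre of its underside.
- pepper_mill: Bystander: a dark wooden pepper mill, 58 mm wide, 170 mm tall. Leave it where it stands. Origin: centre of its underside.
- salt_shaker: Bystander: a glass salt shaker, 44 mm wide, 90 mm tall. Leave it where it stands. Origin: centre of its underside.
- timer: Bystander: a red and cream kitchen timer, 63 mm wide, 46 mm tall. Leave it where it stands. Origin: centre of its underside.
- jar_curry: Bystander: a spice jar with a dark lid, 44 mm wide, 106 mm tall. Leave it where it stands. Origin: centre of its underside.
- teaspoon: Bystander: a steel teaspoon lying flat, 132 mm long. Leave it where it stands. Origin: centre of its underside.

How it is judged:
On the way, in this order (a step that is already met when the one before it is completed fails the run):
1. the post is fully home on the stub and the button has popped out through its hole (distance between post_hole and button_seat below 0.005 m and value of joint button below 0.0015 m and angle between post's own z axis and vertical below 0.1 rad), for 0.2 s.
2. the mug hangs by its handle on the hook (x of cup_loop in the frame of hook_seat between -0.045 and 0.03 m and y of cup_loop in the frame of hook_seat between -0.028 and 0.028 m and z of cup_loop in the frame of hook_seat between -0.032 and 0.01 m and contact force between cup and post above 0.5 N), for 0.2 s.
At the end, for the whole second after the job is handed in: Post upright (0.1 rad) on the stub, hole within 5 mm of its place, button out through it (under 1.5 mm pressed); mug hanging on the hook, still (0.1 m/s, 1.5 rad/s), middle of its handle opening within 28 mm sideways, 32 mm below or 10 mm above the bar and 21 to 96 mm from the post axis (all of step 1 and all of step 2 and linear speed of cup below 0.1 m/s and angular speed of cup below 1.5 rad/s); the robot touches nothing.
It fails at once if a jar, tin, mill, shaker, the timer or the spoon was pushed more than 30 mm from its place (distance of any of jam_jar, tomato_tin, mustard_jar, pepper_mill, salt_shaker, timer, jar_curry, teaspoon from where it was at the start of the episode above 0.03 m).
It also fails if it takes over 70 s, if anything falls off the work surface, if the arm or the gripper's body presses on something with over 40 N, if the wrist force passes 120 N, or if a joint passes its speed limit or range.

ROBOT

A 6-joint arm with a two-finger parallel gripper is mounted at the origin on a cart in front of the work surface, level with it; the furniture and walls round the work are solid. World frame = base frame: x ahead of the robot, y to its left, z up, the work surface at z = 0. Lengths are in m, angles in rad, forces in N, time in s.
With the tool pointing down it reaches from about 0.35 to 0.775 m from the base axis. Payload 5.5 kg.
Tool frame: the origin (TCP) lies between the finger pads; the fingertips stand 19 mm ahead of it and the grasp point (between the pads) is the TCP; z points along the fingers, y is the direction in which the jaws open and shut (so a half turn about z gives the same grasp; the last joint's range is limited). The gripper opens to 85 mm and grips with 20 to 120 N. Pads are 22 mm wide; open, the fingers measure 114 mm over their backs; the gripper's body (76 mm by 85 mm) begins 54 mm behind the grasp point. The pads swing forward as they close: fully open they stand 13 mm farther back than shut.
Start: joints at [1.103, 0.313, 0.046, 1.304, 0, 1.431], TCP at [0.185, 0.544, 0.25] pointing down, gripper open.
Joint ranges: [-2.76, 2.76], [-0.86, 1.69], [-1.03, 1.26], [-2.2, 2.34], [-1.47, 1.5], [-3.14, 3.14]. Speed limits (rad/s): [2.57, 2.57, 3.14, 3.14, 3.14, 3.14].

INTERFACE

Orientations are given as a unit quaternion [w, x, y, z].
In Python, from workcell import get_state, cams, workorder gives the robot as it stands.
- The arm moves only by the tool play_rows, never from a script. Its argument "series" is text: rows parted by semicolons, each of 7 numbers parted by spaces: the opening in per cent of the stroke, from 0 (shut) to 100 (fully open), then the shift along the tool's x, y, z in cm, then the turn, a rotation vector about the tool's x, y, z in degrees. A call has 1 to 12 rows; each row shifts and turns the commanded pose from where the row before left it, along the tool's axes as they then stand; what a row does not reach is not made up. A row lasts 1/8 s, in which the tool goes at most 62.5 mm and 10.7 degrees, less where a joint would pass 70% of its speed; a pose out of reach is approached as far as the arm can. A call with a gripper value outside its range is refused whole. The fingers move at their own pace and stop on an object; "newtons" is the grip in N (left out, the last holds). Time passes only in rows, so rows that do not move let the fingers close. It gives the time, the measured TCP pose, the force and the opening at its end, in the units of the state.
- get_state(): the state, without advancing time (a new reading comes with each control period).
- cams.read_camera(name): name is "side" or "top"; returns the picture (420x560x3 uint8, red, green, blue); there is no depth.
- cams.get_calibration(name): a dict with "fx", "fy", "cx", "cy" (pixels), "distortion" ([k1, k2, p1, p2, k3] as OpenCV has them; the pictures are not rectified), "rvec" (rotation vector, rad) and "tvec" (3), from world to camera coordinates, as OpenCV has them. Camera axes: x right, y down, z forward; pixel columns grow to the right and rows downward; lengths in m; the calibration is good to about 2 mm. A picture is of the moment at which its call begins. get_calibration takes no time and is no camera call.
- workorder.hand_in(): hands the job in, once; it reports no verdict.
The state is a dict: "clock": time; "joint_pos": joint angles; "qvel": joint speeds; "tau": joint torques, N m; "tcp_pos": TCP position; "orientation": TCP orientation; "wrist_force": force on the tool from outside, world axes, zero at the start; "ft_torque": the same for the moment, N m; "finger_gap": finger opening in m.
Only numpy, scipy, OpenCV 4.12 (cv2) and the standard library are available. Lean on these libraries where they do the work, as an engineer would, in place of code of your own. Each camera call takes 0.05 s, during which the arm holds its last target.

## Working session

There is one attempt and no reset: what is moved stays moved. The work goes in short steps, Python scripts to look and compute and a tool call to move; the robot and the scene stay as the last step left them, time stands still between calls to the robot, and variables do not carry over. Pictures are saved under pics/ and viewed, and the job is handed in when it is done.

Besides the shell and the picture viewer there is one more tool, called after "Emit:" by a JSON object that holds its "api" and its "payload", one argument or row to a line. play_rows: Moves the arm, as the interface text tells. Its arguments: {"type":"object","properties":{"series":{"type":"string"},"newtons":{"type":"number"}},"required":["series"]}

```bash
ls; mkdir -p pics
python3 - <<'E'
from workcell import get_state, cams
import cv2
for n in("side","top"):
    im=cams.read_camera(n); cv2.imwrite(f"pics/{n}0.png",im[:,:,::-1]); print(n,cams.get_calibration(n))
print(get_state())
E
```

```text
pics
side {'fx': 392.2988636342329, 'fy': 392.2988636342329, 'cx': 282.98066306543654, 'cy': 209.32511815805364, 'distortion': array([-0.10578834,  0.        ,  0.        ,  0.        ,  0.        ]), 'rvec': array([ 0.07635348, -2.61447183,  1.69108523]), 'tvec': array([0.54311183, 0.13793429, 1.27054769])}
top {'fx': 457.57429068723224, 'fy': 457.57429068723224, 'cx': 281.6055084816202, 'cy': 214.1521897358067, 'distortion': array([-0.02356071,  0.        ,  0.        ,  0.        ,  0.        ]), 'rvec': array([ 1.96360981, -1.94638109,  0.46284499]), 'tvec': array([-0.05788264,  0.54544558,  1.28516489])}
{'clock': 0.1, 'joint_pos': array([1.10342767e+00, 3.13941701e-01, 4.50859059e-02, 1.30359650e+00,
       7.61220703e-06, 1.43118198e+00]), 'qvel': array([ 0.00203965, -0.00106769,  0.00227874,  0.00154861, -0.00124047,
       -0.00064119]), 'tau': array([ 2.92551493e-03, -4.81725740e+01,  2.99243134e+01,  1.27714186e-02,
       -2.10716994e-04, -5.46069984e-06]), 'tcp_pos': array([0.18492401, 0.54400284, 0.24948595]), 'orientation': array([-2.51078499e-04,  1.63144577e-01,  9.86601825e-01, -7.89006864e-04]), 'wrist_force': array([ 0.30559128,  1.16575779, -0.46870273]), 'ft_torque': array([ 0.02327651, -0.00645521,  0.02823177]), 'finger_gap': 0.08549579908479589}
```

View pics/side0.png

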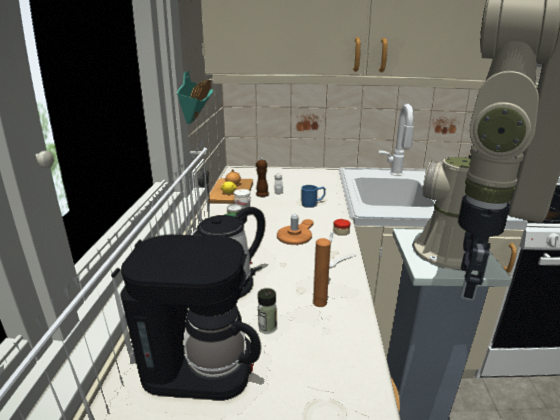

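View pics/top0.png

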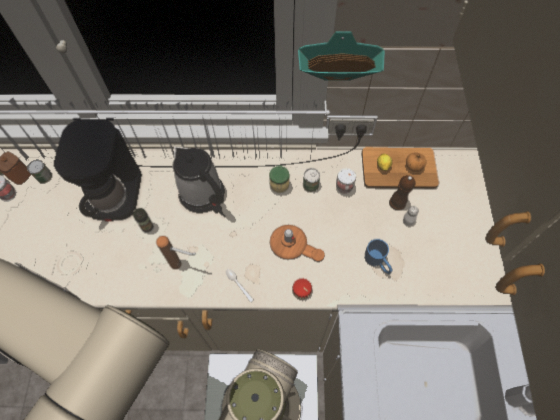

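```bash
cat > h.py <<'E'
import numpy as np, cv2
from workcell import get_state, cams
from scipy.spatial.transform import Rotation as R
def cal(n):
    c=cams.get_calibration(n); K=np.array([[c['fx'],0,c['cx']],[0,c['fy'],c['cy']],[0,0,1.]])
    return K,np.array(c['distortion']),np.array(c['rvec']),np.array(c['tvec'])
def ray(n,uv):
    K,d,r,t=cal(n); Rm=cv2.Rodrigues(r)[0]
    p=cv2.undistortPoints(np.array([[uv]],float),K,d)[0,0]
    v=Rm.T@np.array([p[0],p[1],1]); return -Rm.T@t, v/np.linalg.norm(v)
def onz(n,uv,z):
    o,v=ray(n,uv); return o+v*(z-o[2])/v[2]
def tri(a,b):
    o1,v1=ray('side',a);o2,v2=ray('top',b)
    s=np.linalg.lstsq(np.c_[v1,-v2],o2-o1,rcond=None)[0]
    p,q=o1+s[0]*v1,o2+s[1]*v2; return (p+q)/2,np.linalg.norm(p-q)
def proj(n,P):
    K,d,r,t=cal(n); return cv2.projectPoints(np.array(P,float).reshape(-1,3),r,t,K,d)[0][:,0]
def crop(im,x0,y0,w,h,s,name):
    cv2.imwrite('pics/'+name,cv2.resize(im[y0:y0+h,x0:x0+w,::-1],None,fx=s,fy=s,interpolation=cv2.INTER_CUBIC))
E
python3 - <<'E'
from h import *
S=cv2.imread('pics/side0.png')[:,:,::-1];T=cv2.imread('pics/top0.png')[:,:,::-1]
crop(T,130,170,133,100,6,'t1.png');crop(T,260,170,133,100,6,'t2.png')
crop(T,330,170,100,110,5,'t3.png')
crop(S,240,150,120,90,6,'s2.png');crop(S,250,215,130,97,6,'s1.png')
for n in('side','top'): print(ray(n,(280,210))[0])
E
```

```text
[0.4833767  1.1308951  0.64475655]
[-0.09877831 -0.06681619  1.3922243 ]
```

View pics/t1.png

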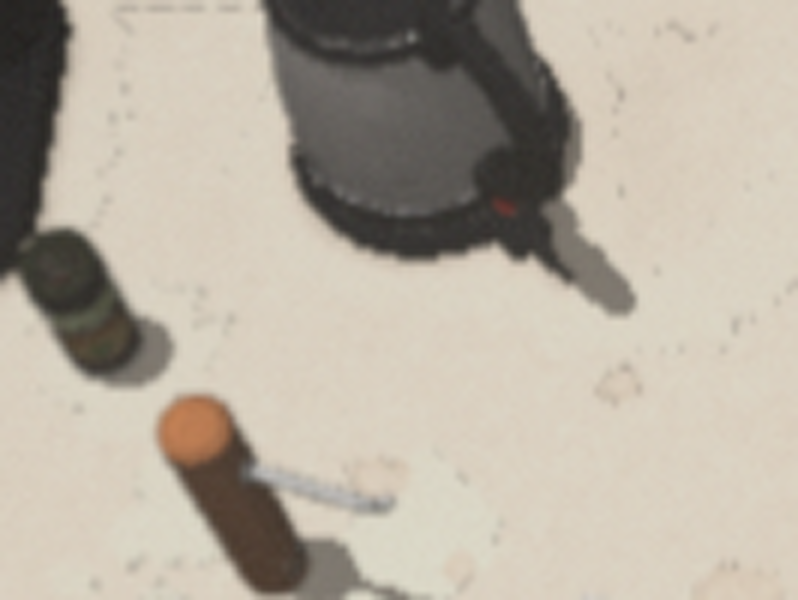

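View pics/t2.png

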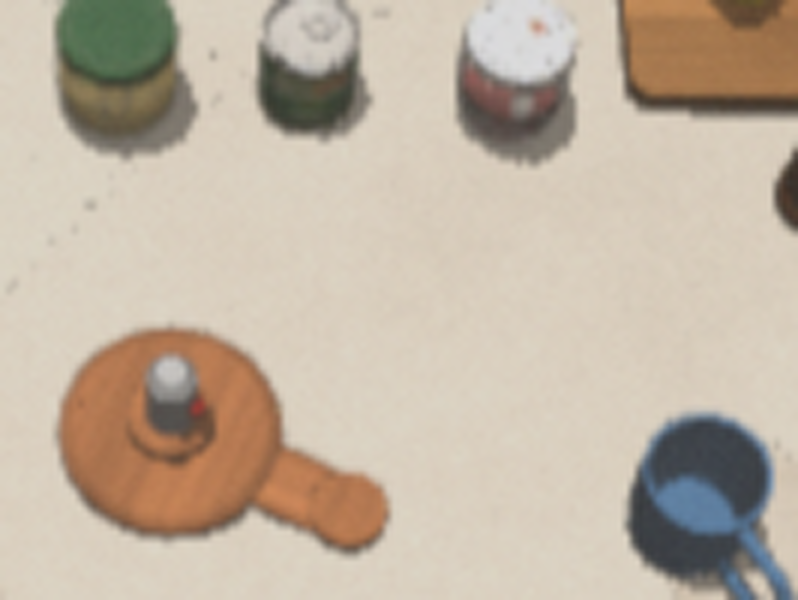

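View pics/t3.png

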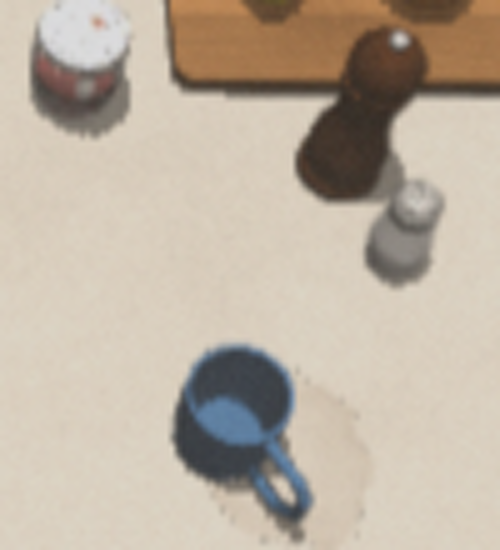

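View pics/s1.png

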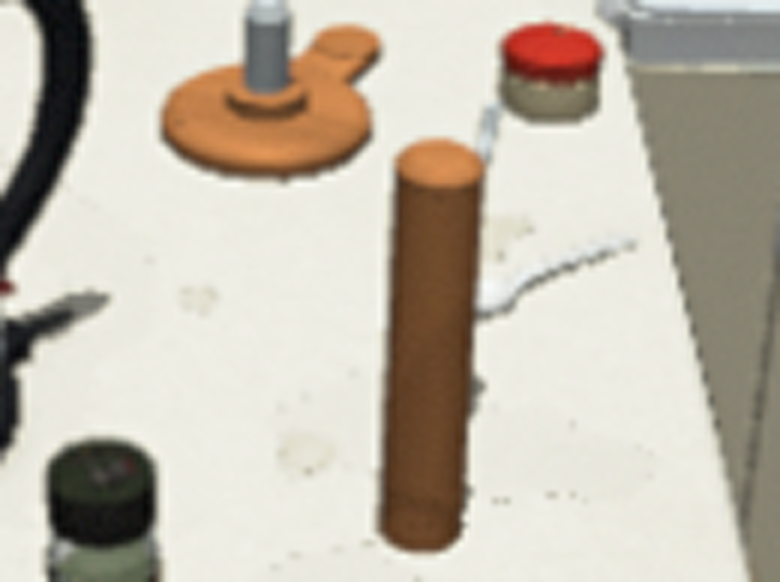

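View pics/s2.png

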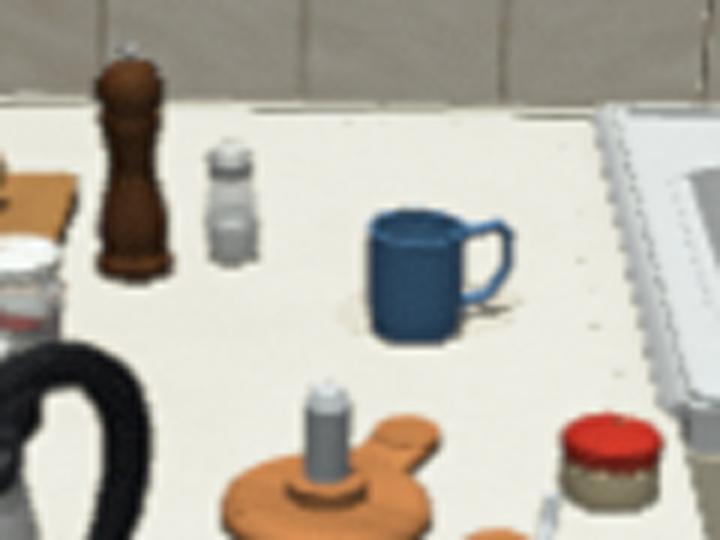

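```bash
cat > m1.py <<'E'
from h import *
import sys
T=cv2.imread('pics/top0.png');S=cv2.imread('pics/side0.png')
def mask(im,lo,hi,box):
    h=cv2.cvtColor(im,cv2.COLOR_BGR2HSV); m=cv2.inRange(h,lo,hi); o=np.zeros_like(m); x0,y0,x1,y1=box; o[y0:y1,x0:x1]=m[y0:y1,x0:x1]
    n,l,s,c=cv2.connectedComponentsWithStats(o,connectivity=4); k=1+np.argmax(s[1:,4]); return (l==k)
def az(n,m):
    ys,xs=np.nonzero(m); K,d,r,t=cal(n); p=cv2.undistortPoints(np.c_[xs,ys].astype(float)[:,None],K,d)[:,0]
    v=np.c_[p,np.ones(len(p))]@cv2.Rodrigues(r)[0]; a=np.arctan2(v[:,1],v[:,0]); return a
def cross(a1,a2):
    o1=ray('side',(0,0))[0][:2];o2=ray('top',(0,0))[0][:2]
    d1=np.array([np.cos(a1),np.sin(a1)]);d2=np.array([np.cos(a2),np.sin(a2)])
    s=np.linalg.solve(np.c_[d1,-d2],o2-o1); return o1+s[0]*d1
# post
mt=mask(T,(3,80,30),(18,255,255),(150,225,190,275)); ms=mask(S,(3,100,30),(18,255,255),(305,235,335,312))
print(mt.sum(),ms.sum())
def ext(a,q=1.5): return (np.percentile(a,q)+np.percentile(a,100-q))/2,(np.percentile(a,100-q)-np.percentile(a,q))
a1=np.unwrap(az('side',ms));a2=az('top',mt)
e1,e2=ext(a1),ext(a2); P=cross(e1[0],e2[0]); print('post az',e1,e2,P)
cap=mask(T,(3,80,130),(18,255,255),(150,225,190,275)); ys,xs=np.nonzero(cap); print('cap',xs.mean(),ys.mean(),len(xs),onz('top',(xs.mean(),ys.mean()),.185))
mc=mask(S,(3,100,130),(18,255,255),(305,235,335,260)); ys2,xs2=np.nonzero(mc); print('capside',xs2.mean(),ys2.mean(),tri((xs2.mean(),ys2.mean()),(xs.mean(),ys.mean())))
# cup
mt=mask(T,(98,60,25),(125,255,255),(355,230,400,275)); ms=mask(S,(98,80,25),(125,255,255),(295,180,330,210))
cv2.imwrite('pics/mk.png',np.hstack([cv2.resize(mt[230:275,355:400].astype(np.uint8)*255,None,fx=8,fy=8),cv2.resize(ms[175:215,295:335].astype(np.uint8)*255,None,fx=9,fy=9)]))
# foot
mf=mask(T,(3,80,90),(18,255,255),(260,215,335,270))
cs=max(cv2.findContours(mf.astype(np.uint8),cv2.RETR_EXTERNAL,cv2.CHAIN_APPROX_NONE)[0],key=len)[:,0]
W=np.array([onz('top',c,.018)[:2] for c in cs])
from scipy.optimize import least_squares
r=least_squares(lambda p:np.hypot(W[:,0]-p[0],W[:,1]-p[1])-.062,[W[:,0].mean(),W[:,1].mean()],loss='soft_l1',f_scale=.002); print('foot',r.x,np.median(abs(r.fun)))
d=np.hypot(*(W-r.x).T); pad=W[d>.09]; print('pad n',len(pad),d.max())
W2=np.array([onz('top',c,.014)[:2] for c in cs[d>.105]])
r2=least_squares(lambda p:np.hypot(W2[:,0]-p[0],W2[:,1]-p[1])-.022,W2.mean(0)); print('pad',r2.x, np.linalg.norm(r2.x-r.x),np.degrees(np.arctan2(*(r2.x-r.x)[::-1])))
E
python3 m1.py
```

```text
307 877
post az (np.float64(-1.6327336737319003), np.float64(0.03800300727270445)) (np.float64(0.5960119002156139), np.float64(0.04663368277564006)) [0.43140104 0.29280341]
cap 161.78301886792454 241.04716981132074 106 [0.42872645 0.29128931 0.185     ]
capside 322.75824175824175 241.97802197802199 (array([0.43081395, 0.29194654, 0.1823666 ]), np.float64(0.00177137474524842))
foot [ 0.50211059 -0.07917474] 0.004873939496313182
pad n 25 0.12093817943318189
pad [ 0.46151541 -0.16729675] 0.09702297347672495 -114.73411291361967
```

View pics/mk.png

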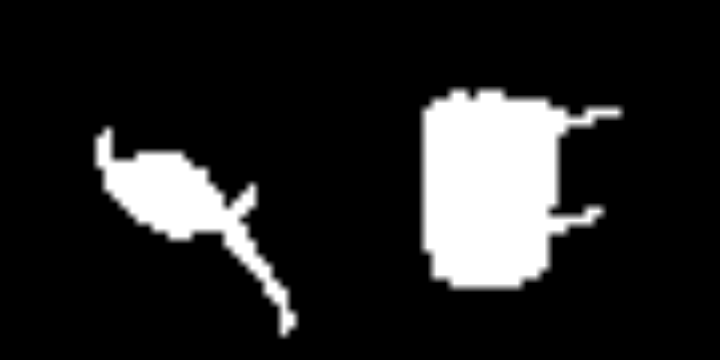

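```bash
cat > m2.py <<'E'
from h import *
exec(open('m1.py').read().split('# post')[0].split('import sys')[1])
from scipy.optimize import least_squares
px=lambda c,o:(c[0]/6-.42+o[0],c[1]/6-.42+o[1])
print('stub tri',tri(px((328,393),(240,150)),px((171,366),(260,170))))
# grey-edge azimuths: stub edges mid-height
for n,pts in (('side',[px((306,440),(240,150)),px((350,440),(240,150))]),('top',[px((147,395),(260,170)),px((195,385),(260,170))])):
    A=[np.arctan2(*ray(n,p)[1][1::-1]) for p in pts]; print(n,A,np.mean(A),abs(A[0]-A[1]))
    if n=='side': a1=np.mean(A)
    else: a2=np.mean(A)
print('stub az',cross(a1,a2))
hs=cv2.cvtColor(T,cv2.COLOR_BGR2HSV)[215:270,260:335]; m=cv2.inRange(hs,(0,90,60),(25,255,255)); m=cv2.morphologyEx(m,cv2.MORPH_CLOSE,np.ones((3,3)))
cs=max(cv2.findContours(m,cv2.RETR_EXTERNAL,cv2.CHAIN_APPROX_NONE)[0],key=len)[:,0]+[260,215]
W=np.array([onz('top',c,.018)[:2] for c in cs]); print(len(W),W.min(0),W.max(0))
c=W.mean(0)
for i in range(20):
    # use far (+x) half: top edge rim visible
    d=np.hypot(*(W-c).T); s=(d<.075)&(W[:,0]>c[0]-.01)
    r=least_squares(lambda p:np.hypot(W[s,0]-p[0],W[s,1]-p[1])-.063,c); c=r.x
print('foot',c,np.abs(r.fun).max(),s.sum())
for q in ([0.501,-.079],c):
  far=W[np.hypot(*(W-q).T)>.07]; 
  W2=np.array([onz('top',k,.010)[:2] for k in cs]); s=np.hypot(*(W2-q).T)>.105
  r2=least_squares(lambda p:np.hypot(W2[s,0]-p[0],W2[s,1]-p[1])-.022,W2[s].mean(0)); v=r2.x-q; print('pad',r2.x,np.linalg.norm(v),np.degrees(np.arctan2(v[1],v[0])))
# hook
for z1,z2,ha,hb in((.145,.16,(258,472),(385,505)),):
  a=onz('top',px(ha,(130,170)),z1);b=onz('top',px(hb,(130,170)),z2);print('hook',a,b,np.degrees(np.arctan2(*(b-a)[1::-1])),np.hypot(*(b[:2]-[.431,.292])),np.degrees(np.arctan2(*(b[:2]-[.431,.292])[::-1])))
# bent up end
# cup rim
p5=lambda c:(c[0]/5-.4+330,c[1]/5-.4+170)
rim=[(240,345),(293,390),(187,398),(268,438),(205,360),(283,365)]
Wc=np.array([onz('top',p5(k),.078)[:2] for k in rim]); r=least_squares(lambda p:np.hypot(*(Wc-p[:2]).T)-p[2],[*Wc.mean(0),.034]); print('cup',r.x,r.fun)
for k in((277,450),(303,490)): print('handle',onz('top',p5(k),.066+.0048))
print('cup side mid az', cross(np.mean([np.arctan2(*ray('side',px(k,(240,150)))[1][1::-1]) for k in((369,280),(463,280))]),0.0))
E
python3 m2.py
```

```text
stub tri (array([ 0.51127209, -0.07335222,  0.08273075]), np.float64(0.0024921441171854015))
side [np.float64(-1.5385399250840486), np.float64(-1.559344549205621)] -1.5489422371448347 0.020804624121572468
top [np.float64(0.009650165479484378), np.float64(-0.032257498903529365)] -0.011303666712022493 0.04190766438301374
stub az [ 0.5097061  -0.07369459]
134 [ 0.43937418 -0.19008138] [ 0.56345586 -0.01459646]
foot [ 0.49946477 -0.07423759] 0.006455573621999396 59
pad [ 0.46286073 -0.16684652] 0.09576855265700232 -113.46846287202577
pad [ 0.46300231 -0.16685531] 0.09953669075361629 -111.48895173432196
hook [0.42327696 0.26807689 0.145     ] [0.40026741 0.2003324  0.16      ] -108.7601583713878 0.0966821631873405 -108.53430750261631
cup [ 0.45585985 -0.35291349  0.03286436] [ 0.00044599 -0.00052001  0.00140852 -0.00052939 -0.0018647   0.00105959]
handle [ 0.42157353 -0.37317576  0.0708    ]
handle [ 0.39547457 -0.38671043  0.0708    ]
cup side mid az [ 0.46284881 -0.06681619]
```

Run:
```python
from h import *
for nm,p in (('kettle base front',(198,212)),('kettle base right',(224,200)),('spout/handle low',(221,206)),('kettle shadow',(234,221))): print(nm,onz('top',p,0),onz('top',p,.1),onz('top',p,.22))
print('timer',onz('top',(303,288),.046),'spoon',onz('top',(232,273),0),onz('top',(252,300),0))
# hook check in side view
for a in (-106,-108.5,-111):
    d=np.array([np.cos(np.radians(a)),np.sin(np.radians(a))]); print(a,proj('side',[[*(np.array([.431,.292])+r*d),z] for r,z in((96,.16),(66,.145))for r in[r/1000]]).round(1).tolist(),proj('top',[[*(np.array([.431,.292])+r*d),z] for r,z in((96,.16),(66,.145))for r in[r/1000]]).round(1).tolist())
```

```text
kettle base front [6.19214372e-01 2.35400937e-01 2.22044605e-16] [0.56764275 0.21369343 0.1       ] [0.5057568  0.18764443 0.22      ]
kettle base right [ 6.66805090e-01  1.49184343e-01 -2.22044605e-16] [0.61181514 0.13366956 0.1       ] [0.54582721 0.11505183 0.22      ]
spout/handle low [0.64309933 0.15795982 0.        ] [0.58981211 0.14181472 0.1       ] [0.52586744 0.1224406  0.22      ]
kettle shadow [0.58572354 0.10968759 0.        ] [0.53655748 0.09700976 0.1       ] [0.4775582  0.08179637 0.22      ]
timer [ 0.3367055 -0.1200538  0.046    ] spoon [0.39965393 0.10545761 0.        ] [0.31132117 0.03771996 0.        ]
-106 [[331.3, 233.0], [328.4, 243.1]] [[194.1, 252.4], [185.5, 251.6]]
-108.5 [[332.8, 233.2], [329.5, 243.3]] [[193.5, 253.7], [185.1, 252.5]]
-111 [[334.3, 233.5], [330.5, 243.5]] [[192.9, 254.9], [184.7, 253.4]]
```

Run:
```python
from h import *
S=cv2.imread('pics/side0.png')[:,:,::-1];T=cv2.imread('pics/top0.png')[:,:,::-1]
crop(S,305,225,50,37,16,'s3.png');crop(T,155,230,50,37,16,'t4.png')
```

```text
(no output)
```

View pics/s3.png

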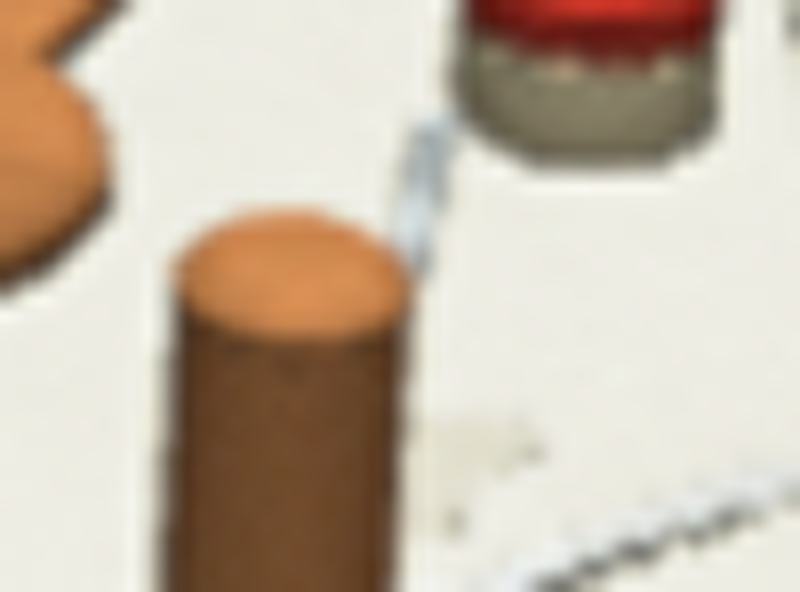

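View pics/t4.png

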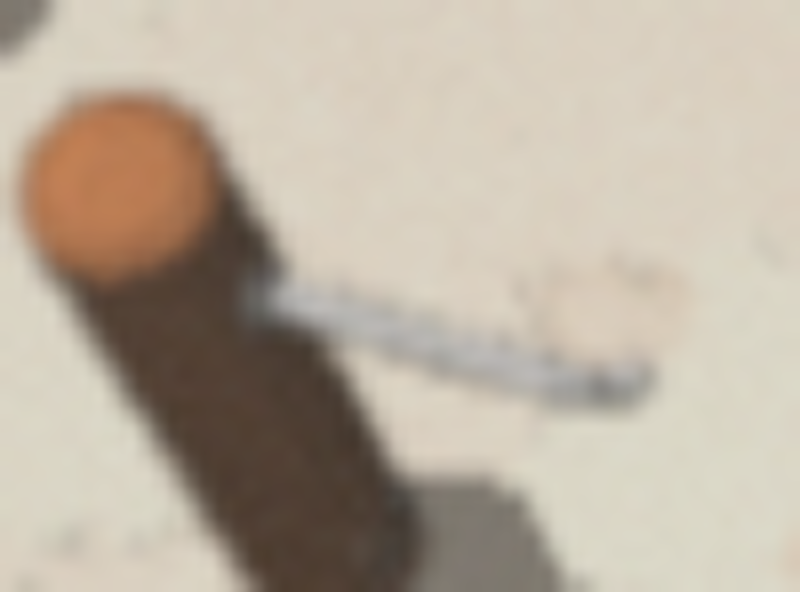

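Run:
```python
from h import *
print('tip',tri((331.7,233.2),(193.7,253.4)))
s=np.array([.510,-.0735])
for n,im,box in(('side',cv2.imread('pics/side0.png'),(275,205,325,245)),('top',cv2.imread('pics/top0.png'),(260,215,335,270))):
    x0,y0,x1,y1=box
    crop(im[:,:,::-1],x0,y0,x1-x0,y1-y0,12 if n=='side' else 10,f'f_{n}.png')
for a in(-114,-117,-120):
    d=np.array([np.cos(np.radians(a)),np.sin(np.radians(a))]); 
    print(a,[proj(n,[[*(s+.129*d),.007],[*(s+.107*d),.014],[*(s+.018*d),.054]]).round(1).tolist() for n in('side','top')])
print([ [onz(n,p,.014).round(4)] for n,p in(('side',(307.1,221.6)),('top',(318.2,255)))])
```

```text
tip (array([0.40259987, 0.20053608, 0.15939385]), np.float64(0.001923983416838312))
-114 [[[308.9, 220.3], [306.6, 220.9], [296.4, 220.5]], [[324.1, 256.1], [318.0, 252.7], [293.1, 237.2]]]
-117 [[[310.6, 220.7], [308.0, 221.2], [296.7, 220.5]], [[323.3, 257.8], [317.3, 254.1], [293.0, 237.5]]]
-120 [[[312.2, 221.1], [309.3, 221.6], [296.9, 220.6]], [[322.3, 259.5], [316.5, 255.5], [292.9, 237.7]]]
[[array([ 0.4646, -0.1657,  0.014 ])], [array([ 0.4583, -0.1717,  0.014 ])]]
```

View pics/f_side.png

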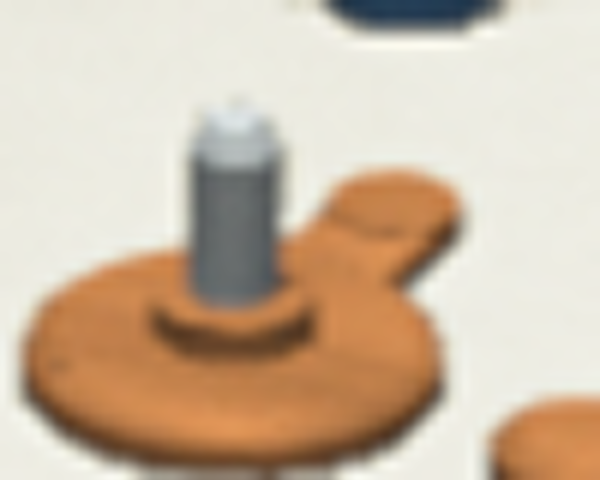

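View pics/f_top.png

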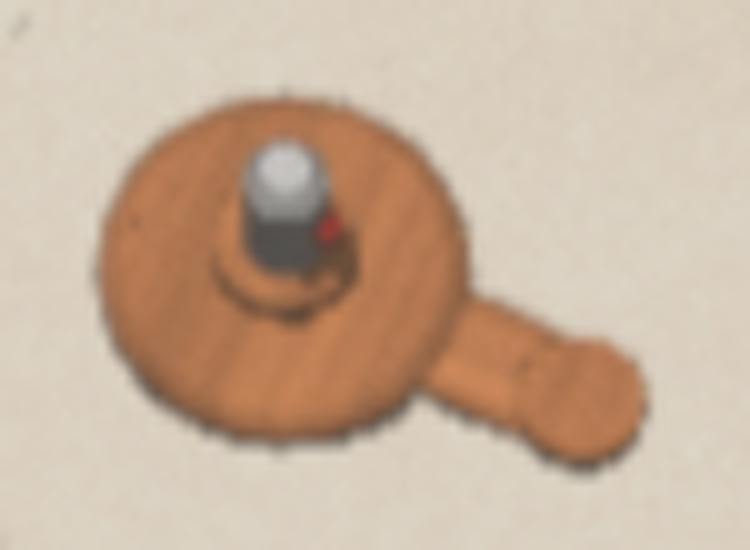

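Run:
```python
from h import *
for s in([.510,-.0735],[.511,-.0735],[.510,-.075]):
    print(s,[proj(n,[[*s,.085],[*s,.030],[*s,.06]]).round(1).tolist() for n in('side','top')])
st=get_state(); t=st['tcp_pos']; q=st['orientation']; Rt=R.from_quat(np.r_[q[1:],q[0]]); 
g=np.array([.431,.292,.28]); print('tool delta',Rt.inv().apply(g-t)*100, Rt.as_matrix().round(3))
```

```text
[0.51, -0.0735] [[[294.3, 214.3], [294.1, 228.8], [294.2, 220.9]], [[288.1, 231.0], [287.9, 238.2], [288.0, 234.3]]]
[0.511, -0.0735] [[[294.0, 214.3], [293.8, 228.8], [293.9, 220.9]], [[288.1, 230.7], [287.9, 237.9], [288.0, 234.0]]]
[0.51, -0.075] [[[294.3, 214.1], [294.1, 228.6], [294.2, 220.7]], [[288.5, 231.0], [288.4, 238.2], [288.5, 234.3]]]
tool delta [-31.40937196 -15.94217761  -3.03275814] [[-0.947  0.322 -0.001]
 [ 0.322  0.947 -0.001]
 [ 0.    -0.002 -1.   ]]
```

Emit:
{"api": "play_rows", "payload": {
  "series": "100 -4.5 -2.3 -0.4 0 0 0;100 -4.5 -2.3 -0.4 0 0 0;100 -4.5 -2.3 -0.4 0 0 0;100 -4.5 -2.3 -0.4 0 0 0;100 -4.5 -2.3 -0.4 0 0 0;100 -4.5 -2.3 -0.4 0 0 0;100 -4.4 -2.1 -0.4 0 0 0;100 0 0 0 0 0 -10;100 0 0 0 0 0 -10;100 0 0 0 0 0 -10;100 0 0 0 0 0 -10;100 0 0 0 0 0 -10",
  "newtons": 60
}}

```text
clock: 1.6
tcp_pos: [0.431, 0.2926, 0.2778]
orientation: [-0.0, -0.272, 0.962, -0.0]
wrist_force: [-0.1, -0.3, -0.3]
finger_gap: 0.0855
```

Emit:
{"api": "play_rows", "payload": {
  "series": "100 0 0 0 0 0 -10;100 0 0 0 0 0 -10;100 0 0 0 0 0 -10;100 0 0 0 0 0 -10;100 0 0 0 0 0 0"
}}

```text
clock: 2.22
tcp_pos: [0.431, 0.2927, 0.2779]
orientation: [-0.0, -0.581, 0.814, 0.0]
wrist_force: [0.1, 0.3, 0.5]
finger_gap: 0.0854
```

```bash
cat >> h.py <<'E'
def rel(goal,ang=None):
    st=get_state(); q=st['orientation']; Rt=R.from_quat(np.r_[q[1:],q[0]]); M=Rt.as_matrix()
    ya=np.degrees(np.arctan2(M[1,1],M[0,1])); print('tcp',st['tcp_pos'].round(4),'jaw ang',ya.round(2),'zaxis',M[:,2].round(4),'gap',st['finger_gap'],'F',st['wrist_force'].round(1),'t',st['clock'])
    print('delta cm (tool)',(M.T@(np.array(goal)-st['tcp_pos'])*100).round(2), 'turn tool z', None if ang is None else round(-((ang-ya+180)%360-180),2))
    print('tool x,y in world',M[:,0].round(3),M[:,1].round(3))
E
python3 -c "
from h import *
rel([.431,.292,.155],162.3)"
```

```text
tcp [0.431  0.2927 0.2779] jaw ang 161.11 zaxis [-7.e-04 -3.e-04 -1.e+00] gap 0.08535785447149404 F [0.1 0.3 0.5] t 2.225
delta cm (tool) [ 0.06 -0.03 12.29] turn tool z -1.19
tool x,y in world [-0.324 -0.946  0.001] [-0.946  0.324  0.001]
```

Emit:
{"api": "play_rows", "payload": {
  "series": "100 0.1 0 3 0 0 -1.2;100 0 0 3 0 0 0;100 0 0 3 0 0 0;100 0 0 2 0 0 0;100 0 0 1.3 0 0 0;60 0 0 0 0 0 0;40 0 0 0 0 0 0;30 0 0 0 0 0 0;20 0 0 0 0 0 0;20 0 0 0 0 0 0;20 0 0 0 0 0 0"
}}

```text
clock: 3.6
tcp_pos: [0.4317, 0.2923, 0.1565]
orientation: [0.001, -0.591, 0.807, -0.0]
wrist_force: [-0.7, -0.4, 5.8]
finger_gap: 0.0367
```

Run:
```python
from h import *
rel([.431,.292,.26],162.3)
im=cams.read_camera('side');crop(im,280,200,80,60,8,'s5.png');im=cams.read_camera('top');crop(im,130,210,90,67,8,'t5.png')
```

```text
tcp [0.4317 0.2923 0.1565] jaw ang 162.41 zaxis [ 0.0022  0.0014 -1.    ] gap 0.03667013985972062 F [-0.7 -0.4  5.8] t 3.6
delta cm (tool) [  0.03   0.04 -10.35] turn tool z 0.11
tool x,y in world [-0.302 -0.953 -0.002] [-0.953  0.302 -0.002]
```

View pics/s5.png

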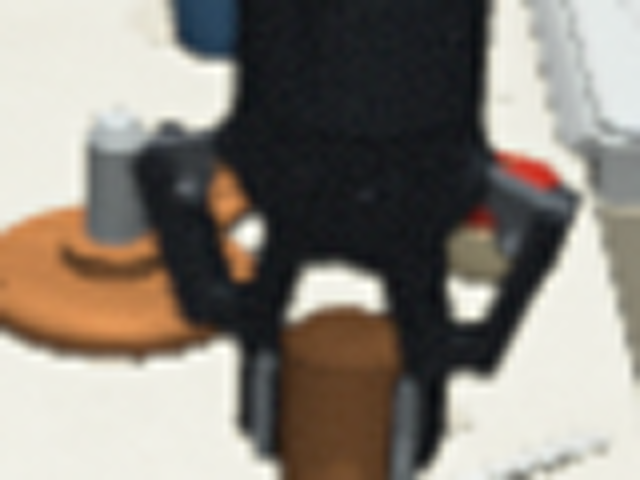

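Emit:
{"api": "play_rows", "payload": {
  "series": "20 0 0 -2 0 0 0;20 0 0 -3 0 0 0;20 0 0 -3 0 0 0;20 0 0 -2.5 0 0 0;20 4.3 -1 0 0 0 0;20 4.3 -1 0 0 0 0;20 4.3 -1 0 0 0 0;20 4.3 -1 0 0 0 0;20 4.3 -0.9 0 0 0 0;20 4.3 -0.9 0 0 0 0;20 0 0 0 0 0 8.8;20 0 0 0 0 0 0"
}}

```text
clock: 5.2
tcp_pos: [0.4078, 0.0278, 0.2599]
orientation: [-0.0, -0.527, 0.85, 0.0]
wrist_force: [-0.5, 0.2, -2.6]
finger_gap: 0.0368
```

Run:
```python
from h import *
rel([.51,-.0735,.26],153.5)
im=cams.read_camera('side');crop(im,260,200,80,60,8,'s6.png');im=cams.read_camera('top');crop(im,210,200,120,80,6,'t6.png')
```

```text
tcp [0.4078 0.0278 0.2599] jaw ang 153.61 zaxis [-8.e-04  2.e-04 -1.e+00] gap 0.036825169102170395 F [-0.5  0.2 -2.6] t 5.2
delta cm (tool) [  4.54 -13.65  -0.02] turn tool z 0.11
tool x,y in world [-0.444 -0.896  0.   ] [-0.896  0.444  0.001]
```

View pics/t6.png

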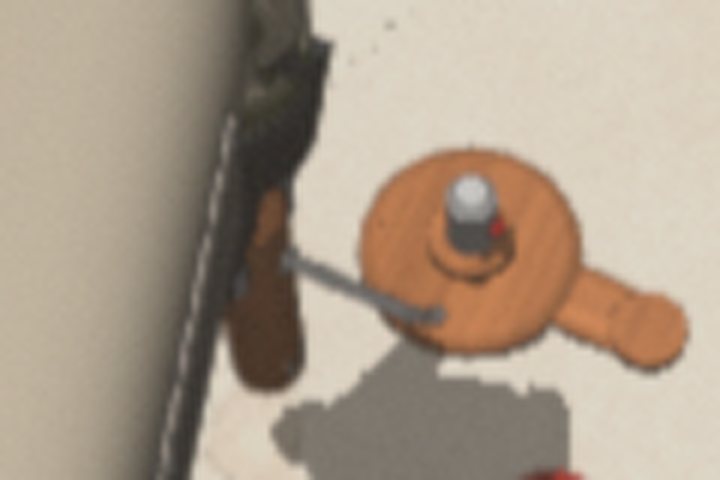

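Emit:
{"api": "play_rows", "payload": {
  "series": "20 1.2 -3.5 0 0 0 0;20 1.2 -3.5 0 0 0 0;20 1.1 -3.5 0 0 0 0;20 1 -3.2 0 0 0 0;20 0 0 0 0 0 0;20 0 0 0 0 0 0"
}}

```text
clock: 6.05
tcp_pos: [0.5105, -0.0719, 0.2598]
orientation: [-0.0, -0.528, 0.849, 0.001]
wrist_force: [1.2, -0.9, -2.7]
finger_gap: 0.0371
```

Run:
```python
from h import *
print('hook tip prev',onz('top',(282.4,252),.2634), 'tcp .4078 .0278'); v=onz('top',(282.4,252),.2634)[:2]-[.4078,.0278]; print(np.degrees(np.arctan2(v[1],v[0])),np.hypot(*v))
rel([.51,-.0735,.26],153.5)
im=cams.read_camera('side');cv2.imwrite('pics/side7.png',im[:,:,::-1]);crop(im,255,165,80,75,8,'s7.png');im=cams.read_camera('top');cv2.imwrite('pics/top7.png',im[:,:,::-1]);crop(im,240,190,100,75,8,'t7.png')
```

```text
hook tip prev [ 0.36534068 -0.05777773  0.2634    ] tcp .4078 .0278
-116.3882680567782 0.09553188757474101
tcp [ 0.5105 -0.0719  0.2598] jaw ang 153.74 zaxis [-1.6e-03  8.0e-04 -1.0e+00] gap 0.037062229235898456 F [ 1.2 -0.9 -2.7] t 6.05
delta cm (tool) [ 0.17 -0.02 -0.02] turn tool z 0.24
tool x,y in world [-0.442 -0.897  0.   ] [-0.897  0.442  0.002]
```

View pics/s7.png

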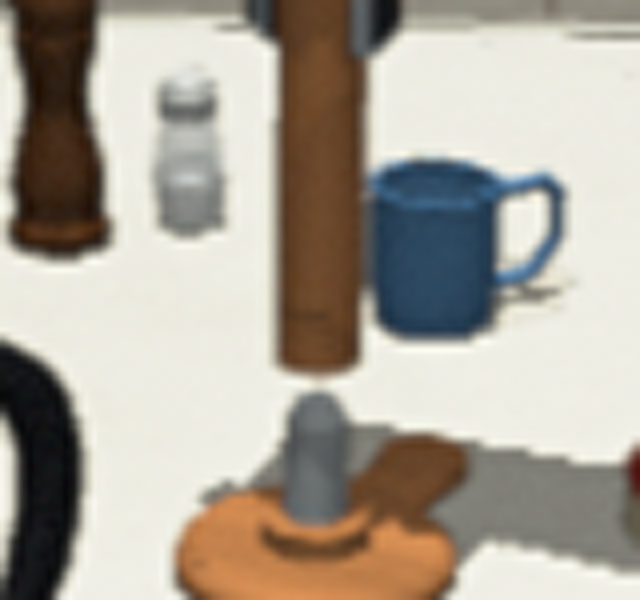

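View pics/t7.png

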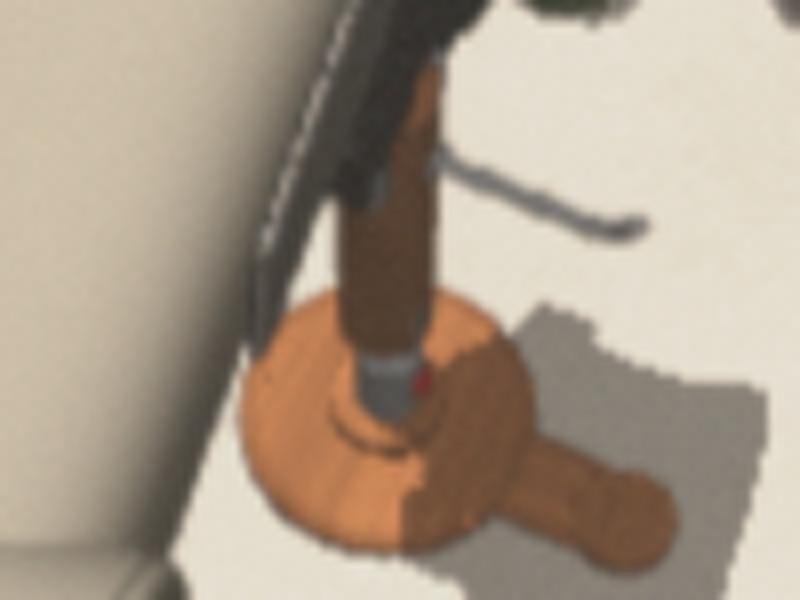

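```bash
cat > m3.py <<'E'
from h import *
exec(open('m1.py').read().split('# post')[0].split('import sys')[1])
px=lambda c,o,s=8:(c[0]/s-.44+o[0],c[1]/s-.44+o[1])
A=lambda n,pts,o:np.mean([np.arctan2(*ray(n,px(p,o))[1][1::-1]) for p in pts])
o1,o2=(255,165),(240,190)
print('post',cross(A('side',[(280,300),(362,300)],o1),A('top',[(338,260),(438,290)],o2)), 'low',cross(A('side',[(278,355),(360,355)],o1),A('top',[(340,325),(433,325)],o2)))
print('stub',cross(A('side',[(286,470),(349,470)],o1),A('top',[(358,380),(420,365)],o2)))
E
python3 m3.py
```

```text
post [ 0.50946432 -0.07329436] low [ 0.50988866 -0.07286119]
stub [ 0.5096887  -0.07411044]
```

Emit:
{"api": "play_rows", "payload": {
  "series": "20 0.1 0 1 0 0 0;20 0 0 0.7 0 0 0;20 0 0 0.5 0 0 0;20 0 0 0.5 0 0 0;20 0 0 0.5 0 0 0;20 0 0 0.5 0 0 0;20 0 0 0 0 0 0",
  "newtons": 80
}}

```text
clock: 7.02
tcp_pos: [0.5103, -0.0737, 0.2228]
orientation: [-0.0, -0.527, 0.85, 0.0]
wrist_force: [-0.5, 0.0, -2.1]
finger_gap: 0.0361
```

Run:
```python
from h import *
rel([.51,-.0735,.1865],153.5)
im=cams.read_camera('side');crop(im,255,165,80,75,8,'s8.png');im=cams.read_camera('top');crop(im,240,190,100,75,8,'t8.png')
```

```text
tcp [ 0.5103 -0.0737  0.2228] jaw ang 153.62 zaxis [-7.e-04  3.e-04 -1.e+00] gap 0.036140360731946 F [-0.5  0.  -2.1] t 7.025
delta cm (tool) [-0.    0.03  3.63] turn tool z 0.12
tool x,y in world [-0.444 -0.896  0.   ] [-0.896  0.444  0.001]
```

View pics/t8.png

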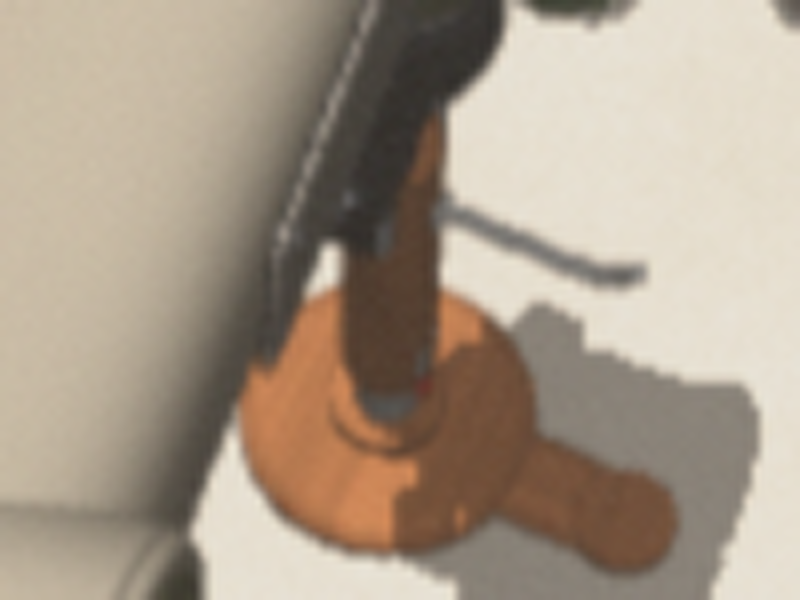

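View pics/s8.png

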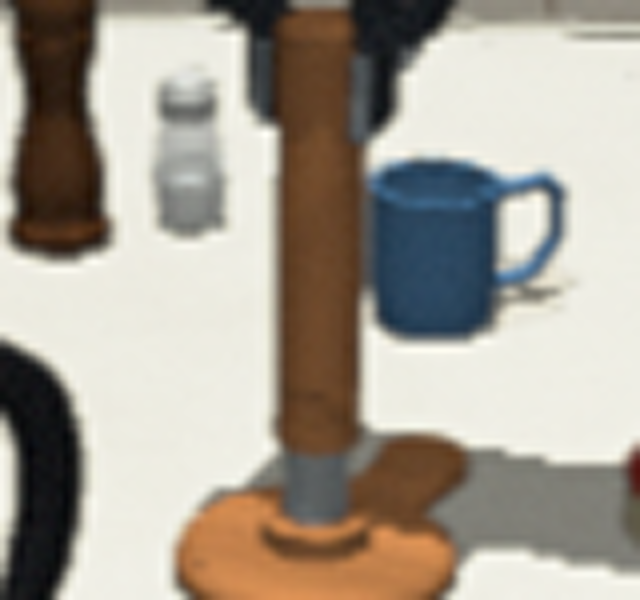

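Post is on the stub cleanly, hole lined up with the button. Push on down.

Emit:
{"api": "play_rows", "payload": {
  "series": "20 0 0 0.6 0 0 0;20 0 0 0.6 0 0 0;20 0 0 0.6 0 0 0;20 0 0 0.6 0 0 0;20 0 0 0.5 0 0 0;20 0 0 0.4 0 0 0;20 0 0 0 0 0 0",
  "newtons": 100
}}

```text
clock: 8.0
tcp_pos: [0.5104, -0.0738, 0.1896]
orientation: [-0.0, -0.527, 0.85, 0.0]
wrist_force: [0.4, -2.2, -4.2]
finger_gap: 0.0365
```

Emit:
{"api": "play_rows", "payload": {
  "series": "20 0 0 0.2 0 0 0;20 0 0 0.2 0 0 0;20 0 0 0.2 0 0 0;20 0 0 0.2 0 0 0;20 0 0 0 0 0 0"
}}

```text
clock: 8.62
tcp_pos: [0.5111, -0.0732, 0.1866]
orientation: [0.002, -0.527, 0.85, -0.001]
wrist_force: [-6.8, 2.8, 24.4]
finger_gap: 0.0364
```

Run:
```python
from h import *
rel([.51,-.0735,.1865],153.5)
im=cams.read_camera('side');crop(im,255,165,80,75,8,'s9.png');im=cams.read_camera('top');crop(im,240,190,100,75,8,'t9.png')
```

```text
tcp [ 0.5111 -0.0732  0.1866] jaw ang 153.65 zaxis [ 0.0043 -0.     -1.    ] gap 0.036397997828667074 F [-6.8  2.8 24.4] t 8.625
delta cm (tool) [0.07 0.09 0.01] turn tool z 0.15
tool x,y in world [-0.444 -0.896 -0.002] [-0.896  0.444 -0.004]
```

View pics/t9.png

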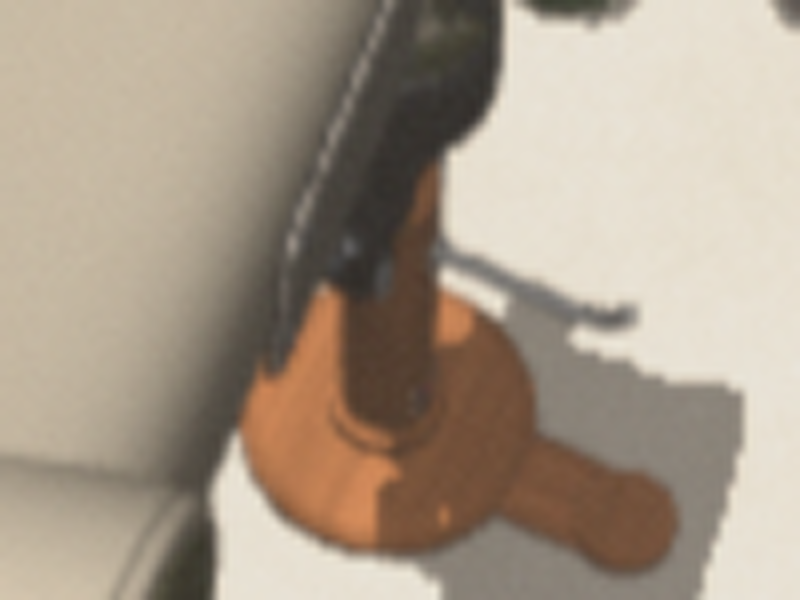

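View pics/s9.png

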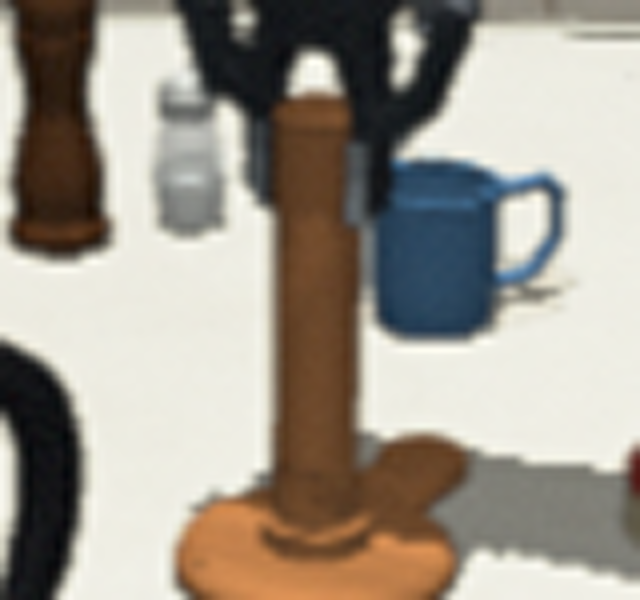

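Emit:
{"api": "play_rows", "payload": {
  "series": "20 0 0 -0.5 0 0 0;20 0 0 -0.5 0 0 0;20 0 0 0 0 0 0;20 0 0 0 0 0 0"
}}

```text
clock: 9.22
tcp_pos: [0.5095, -0.0734, 0.1891]
orientation: [-0.001, -0.527, 0.85, 0.002]
wrist_force: [3.5, -2.2, -27.6]
finger_gap: 0.036
```

Run:
```python
from h import *
rel([.51,-.0735,.1865],153.5)
im=cams.read_camera('top');crop(im,270,220,44,33,18,'t10.png')
```

```text
tcp [ 0.5095 -0.0734  0.1891] jaw ang 153.61 zaxis [-0.0045  0.0016 -1.    ] gap 0.03604642372545128 F [  3.5  -2.2 -27.6] t 9.225
delta cm (tool) [-0.02 -0.05  0.26] turn tool z 0.11
tool x,y in world [-0.445 -0.896  0.001] [-0.896  0.445  0.005]
```

View pics/t10.png

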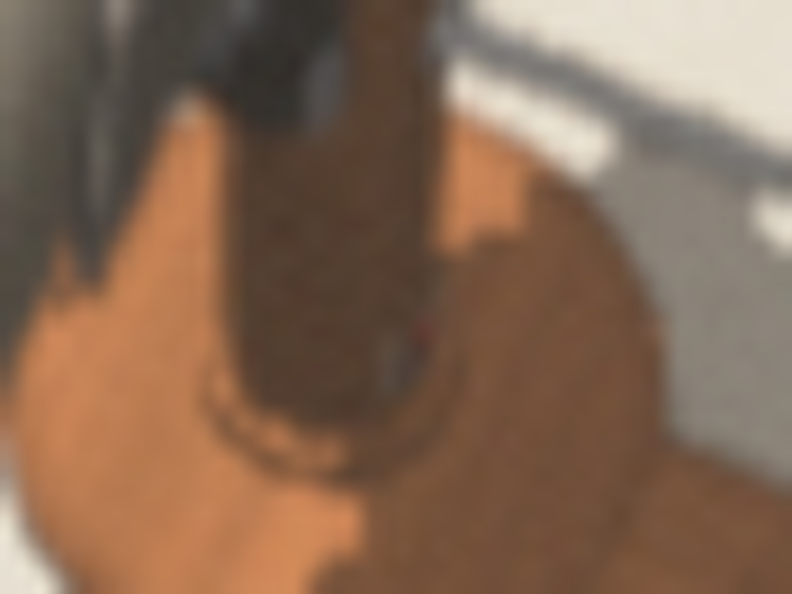

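Emit:
{"api": "play_rows", "payload": {
  "series": "20 0 0 0.5 0 0 0;20 0 0 0.5 0 0 0;20 0 0 0.1 0 0 0;20 0 0 0 0 0 0;60 0 0 0 0 0 0;60 0 0 0 0 0 0;60 0 0 0 0 0 0;60 0 0 -3 0 0 0;60 0 0 -4 0 0 0;60 0 0 -4 0 0 0;60 3 5 0 0 0 0;60 0 0 0 0 0 0",
  "newtons": 80
}}

```text
clock: 10.78
tcp_pos: [0.4491, -0.0778, 0.2911]
orientation: [-0.001, -0.527, 0.85, 0.001]
wrist_force: [0.5, -0.5, -0.2]
finger_gap: 0.0512
```

Run:
```python
from h import *
rel([.41,-.379,.25],119.2)
im=cams.read_camera('side');cv2.imwrite('pics/side11.png',im[:,:,::-1]);crop(im,270,160,70,85,8,'s11.png');im=cams.read_camera('top');cv2.imwrite('pics/top11.png',im[:,:,::-1]);crop(im,360,230,44,50,12,'t11.png');crop(im,260,200,80,70,8,'t12.png')
```

```text
tcp [ 0.4491 -0.0778  0.2911] jaw ang 153.56 zaxis [-2.7e-03  9.0e-04 -1.0e+00] gap 0.05120511196229205 F [ 0.5 -0.5 -0.2] t 10.775
delta cm (tool) [28.71 -9.92  4.09] turn tool z 34.36
tool x,y in world [-0.445 -0.895  0.   ] [-0.895  0.445  0.003]
```

View pics/s11.png

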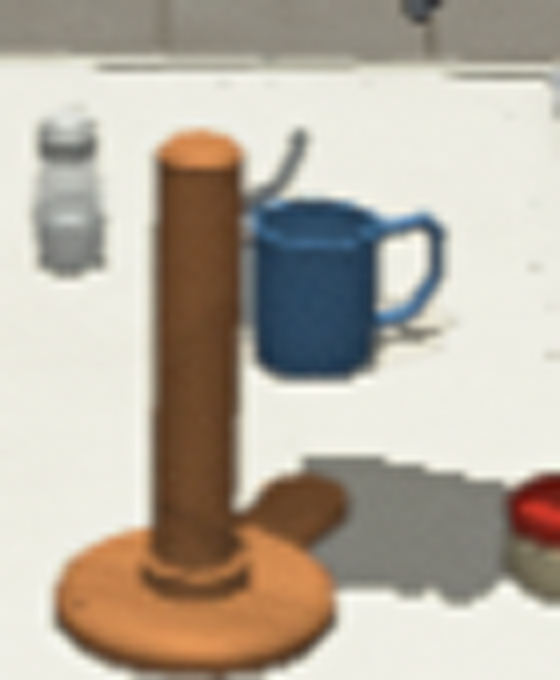

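View pics/t11.png

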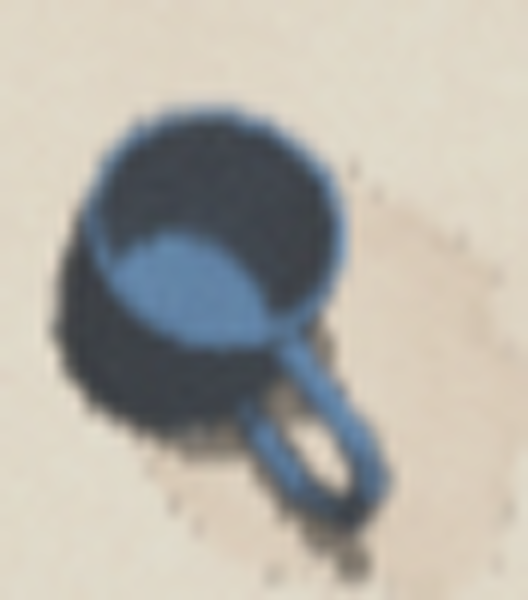

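View pics/t12.png

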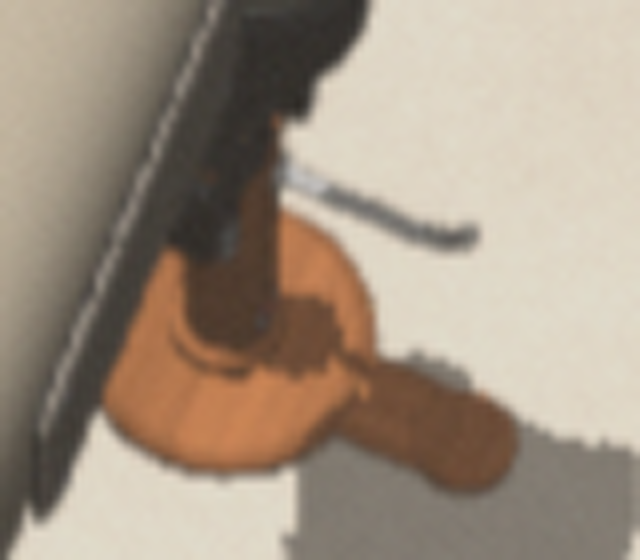

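Run:
```python
from h import *
px=lambda c,o,s:(c[0]/s-.46+o[0],c[1]/s-.46+o[1])
t=lambda *c:px(c,(360,230),12); 
c=onz('top',t(218,227),.078);print('rim c',c, 'edges',onz('top',t(92,215),.078),onz('top',t(345,225),.078),onz('top',t(215,103),.078))
b=[onz('top',t(*p),.066) for p in((292,350),(330,400),(352,432))]
for x in b: v=(x-c)[:2];print('bar',x,np.hypot(*v),np.degrees(np.arctan2(v[1],v[0])))
v=(b[2]-b[0]);print('bar dir',np.degrees(np.arctan2(v[1],v[0])))
# side azimuth of cup body
s=lambda *c:px(c,(270,160),8)
az=np.mean([np.arctan2(*ray('side',s(*p))[1][1::-1]) for p in((255,310),(376,310))]); o=ray('side',(0,0))[0]
k=(c[1]-o[1])/np.sin(az); print('cup x from side at that y',o[0]+k*np.cos(az))
tip=onz('top',px((470,237),(260,200),8),.190); w=tip[:2]-[.51,-.0735];print('tip',tip,np.hypot(*w),np.degrees(np.arctan2(w[1],w[0])), tri(px((300,138),(270,160),8),px((470,237),(260,200),8)))
for a in(-148,-151,-154,-157):
  d=np.array([np.cos(np.radians(a)),np.sin(np.radians(a))]);P=[[*(c[:2]+r*d),z] for r,z in((.036,.066),(.053,.066),(.066,.066),(.075,.045))]
  print(a,[((proj('top',P)-[360,230]+.46)*12).round().tolist(),((proj('side',P)-[270,160]+.46)*8).round().tolist()])
```

```text
rim c [ 0.45562183 -0.35223052  0.078     ] edges [ 0.45875863 -0.31984695  0.078     ] [ 0.45641093 -0.38518912  0.078     ] [ 0.49075531 -0.3544237   0.078     ]
bar [ 0.42640413 -0.37106338  0.066     ] 0.03476134203792418 -147.19538032396412
bar [ 0.41269179 -0.37960233  0.066     ] 0.05091370194959071 -147.47877278016463
bar [ 0.40397372 -0.38443359  0.066     ] 0.06086514066827382 -148.05607961836762
bar dir -149.2018689947732
cup x from side at that y 0.4574166158294678
tip [ 0.4677219  -0.16064637  0.19      ] 0.0968603509367699 -115.87982891879925 (array([ 0.46914953, -0.16089508,  0.18898272]), np.float64(0.001738452655325223))
-148 [[[293.0, 355.0], [334.0, 407.0], [364.0, 448.0], [369.0, 504.0]], [[381.0, 231.0], [408.0, 225.0], [429.0, 221.0], [442.0, 256.0]]]
-151 [[[287.0, 358.0], [325.0, 412.0], [353.0, 454.0], [357.0, 512.0]], [[383.0, 232.0], [411.0, 227.0], [433.0, 223.0], [446.0, 258.0]]]
-154 [[[281.0, 361.0], [316.0, 417.0], [342.0, 460.0], [344.0, 518.0]], [[384.0, 233.0], [414.0, 229.0], [436.0, 225.0], [450.0, 261.0]]]
-157 [[[275.0, 364.0], [306.0, 421.0], [330.0, 465.0], [331.0, 524.0]], [[386.0, 235.0], [416.0, 231.0], [439.0, 228.0], [453.0, 264.0]]]
```

Emit:
{"api": "play_rows", "payload": {
  "series": "60 4.1 -1.4 0 0 0 0;60 4.1 -1.4 0 0 0 0;60 4.1 -1.4 0 0 0 0;60 4.1 -1.4 0 0 0 0;60 4.1 -1.4 0 0 0 0;60 4.1 -1.4 0 0 0 0;60 4.1 -1.6 0 0 0 0;60 0 0 3 0 0 10.5;60 0 0 3 0 0 10.5;60 0 0 3 0 0 10.5;60 0 0 2.5 0 0 0;60 0 0 0 0 0 0"
}}

```text
clock: 12.38
tcp_pos: [0.4143, -0.3792, 0.1737]
orientation: [-0.001, -0.277, 0.961, 0.002]
wrist_force: [-0.5, 0.5, 0.3]
finger_gap: 0.0509
```

Run:
```python
from h import *
rel([.411,-.380,.076],122)
im=cams.read_camera('side');crop(im,270,140,80,75,8,'s12.png');im=cams.read_camera('top');crop(im,340,210,80,75,8,'t13.png')
```

```text
tcp [ 0.4143 -0.3792  0.1737] jaw ang 122.14 zaxis [-0.0028  0.0037 -1.    ] gap 0.050883933262988026 F [-0.5  0.5  0.3] t 12.375
delta cm (tool) [0.32 0.06 9.77] turn tool z 0.14
tool x,y in world [-0.847 -0.532  0.   ] [-0.532  0.847  0.005]
```

View pics/s12.png

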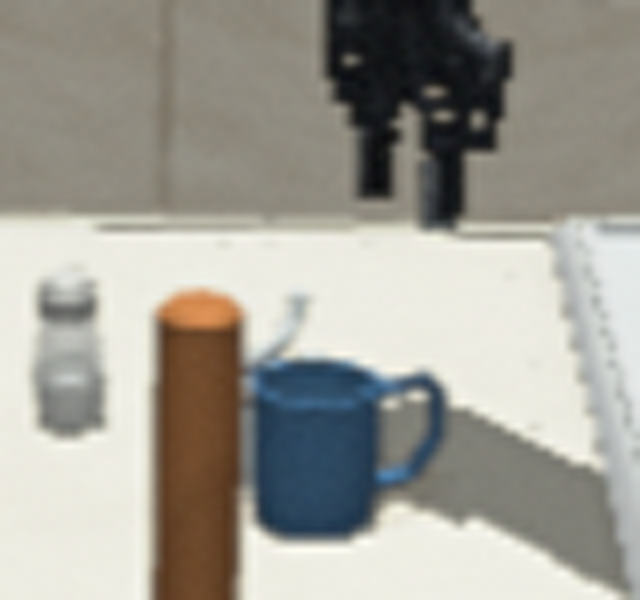

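Emit:
{"api": "play_rows", "payload": {
  "series": "60 0.3 0.1 3 0 0 0;60 0 0 3 0 0 0;60 0 0 2.5 0 0 0;60 0 0 1.3 0 0 0;40 0 0 0 0 0 0;20 0 0 0 0 0 0;10 0 0 0 0 0 0;0 0 0 0 0 0 0;0 0 0 0 0 0 0;0 0 0 0 0 0 0",
  "newtons": 80
}}

```text
clock: 13.72
tcp_pos: [0.4119, -0.3816, 0.0797]
orientation: [0.0, -0.277, 0.961, -0.001]
wrist_force: [-0.6, -0.9, 6.2]
finger_gap: 0.0057
```

Run:
```python
from h import *
rel([.411,-.380,.076],122)
im=cams.read_camera('side');crop(im,280,150,60,60,10,'s13.png');im=cams.read_camera('top');crop(im,340,210,80,75,8,'t14.png')
```

```text
tcp [ 0.4119 -0.3816  0.0797] jaw ang 122.11 zaxis [ 0.0014 -0.0023 -1.    ] gap 0.00566673153496774 F [-0.6 -0.9  6.2] t 13.725
delta cm (tool) [-0.01  0.19  0.37] turn tool z 0.11
tool x,y in world [-0.847 -0.532  0.   ] [-0.532  0.847 -0.003]
```

View pics/s13.png

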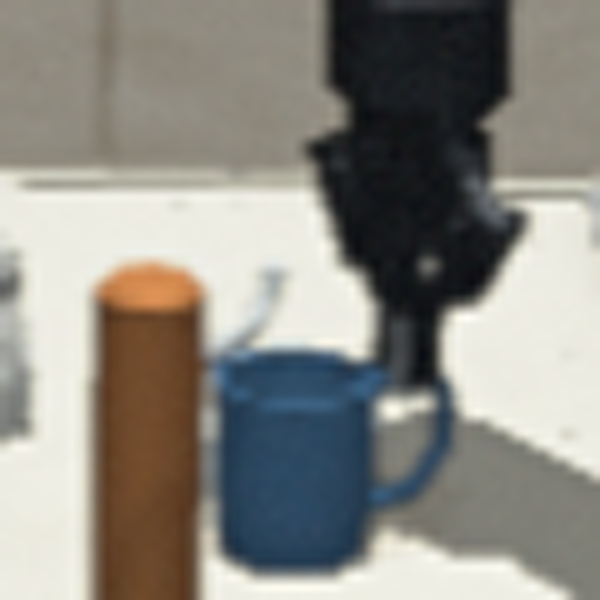

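View pics/t14.png

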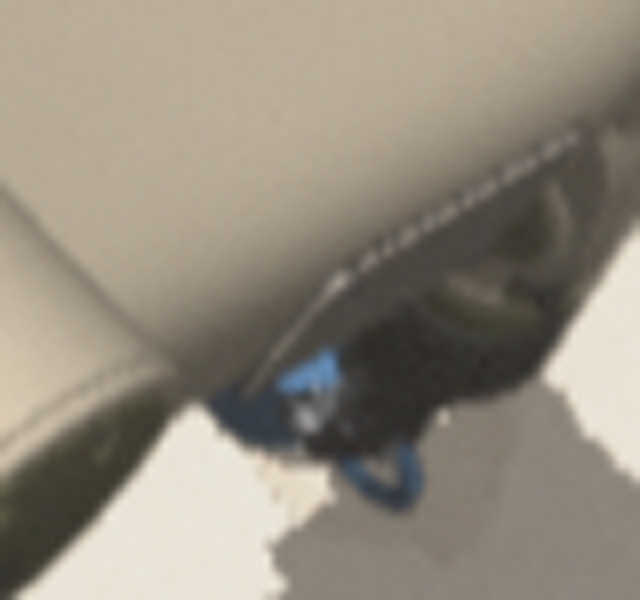

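Emit:
{"api": "play_rows", "payload": {
  "series": "30 0 0 0 0 0 0;30 0 0 0 0 0 0;30 0 0.1 0.4 0 0 0;30 0 0 0 0 0 0;20 0 0 0 0 0 0;10 0 0 0 0 0 0;0 0 0 0 0 0 0;0 0 0 0 0 0 0;0 0 0 0 0 0 0",
  "newtons": 80
}}

```text
clock: 14.95
tcp_pos: [0.4109, -0.38, 0.0744]
orientation: [0.0, -0.277, 0.961, -0.0]
wrist_force: [-0.3, -1.0, 0.1]
finger_gap: 0.0064
```

Run:
```python
from h import *
rel([.411,-.380,.076],122)
im=cams.read_camera('side');crop(im,280,150,60,60,10,'s14.png')
```

```text
tcp [ 0.4109 -0.38    0.0744] jaw ang 122.12 zaxis [ 1.e-04 -3.e-04 -1.e+00] gap 0.006350773700536202 F [-0.3 -1.   0.1] t 14.95
delta cm (tool) [-0.   -0.01 -0.16] turn tool z 0.12
tool x,y in world [-0.847 -0.532  0.   ] [-0.532  0.847 -0.   ]
```

View pics/s14.png

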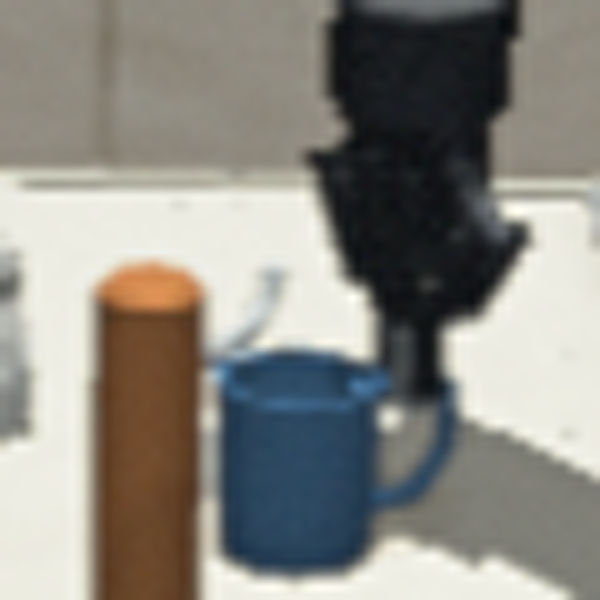

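Emit:
{"api": "play_rows", "payload": {
  "series": "0 0 0 -1 0 0 0;0 0 0 -1.6 0 0 0;0 0 0 -2 0 0 0;0 0 0 -2.5 0 0 0;0 0 0 -2.5 0 0 0;0 0 0 -2.5 0 0 0;0 0 0 -2.5 0 0 0;0 0 0 0 0 0 0"
}}

```text
clock: 16.0
tcp_pos: [0.4119, -0.3809, 0.2233]
orientation: [0.001, -0.277, 0.961, -0.002]
wrist_force: [-0.7, -0.4, -1.8]
finger_gap: 0.0065
```

Run:
```python
from h import *
rel([.4504,-.1946,.219],63.8)
im=cams.read_camera('side');crop(im,270,120,80,80,8,'s15.png')
```

```text
tcp [ 0.4119 -0.3809  0.2233] jaw ang 122.13 zaxis [ 0.0035 -0.004  -1.    ] gap 0.006464613406271431 F [-0.7 -0.4 -1.8] t 16.0
delta cm (tool) [-13.17  13.73   0.37] turn tool z 58.33
tool x,y in world [-0.847 -0.532 -0.001] [-0.532  0.847 -0.005]
```

View pics/s15.png

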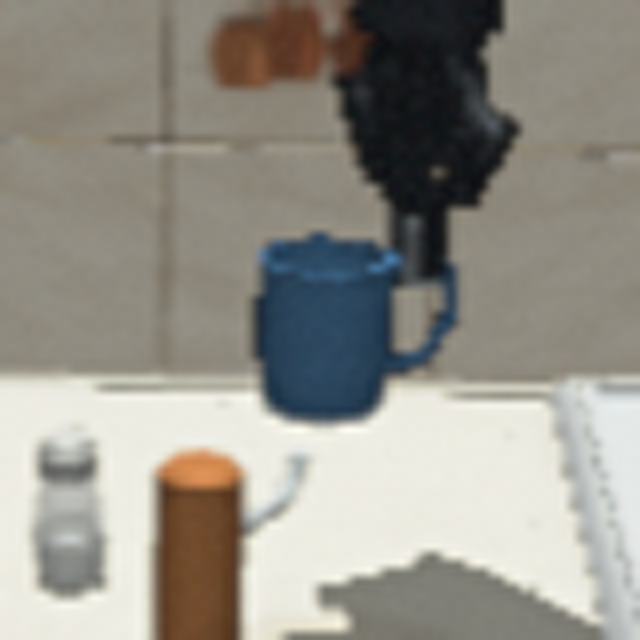

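Emit:
{"api": "play_rows", "payload": {
  "series": "0 0 0 0 0 0 9.7;0 0 0 0 0 0 9.7;0 0 0 0 0 0 9.7;0 0 0 0 0 0 9.7;0 0 0 0 0 0 9.8;0 0 0 0 0 0 9.8;0 1.6 3 0 0 0 0;0 1.6 3 0 0 0 0;0 1.6 3 0.1 0 0 0;0 0 3 0.1 0 0 0;0 0 3 0.1 0 0 0;0 0 0 0 0 0 0"
}}

```text
clock: 17.55
tcp_pos: [0.434, -0.2218, 0.216]
orientation: [-0.001, 0.226, 0.974, 0.001]
wrist_force: [0.6, 0.4, -2.6]
finger_gap: 0.0067
```

Run:
```python
from h import *
rel([.4504,-.1946,.219],63.8)
im=cams.read_camera('side');crop(im,260,140,90,80,8,'s16.png');im=cams.read_camera('top');crop(im,270,180,100,75,8,'t16.png')
```

```text
tcp [ 0.434  -0.2218  0.216 ] jaw ang 63.89 zaxis [-0.0019  0.0021 -1.    ] gap 0.006709163570484241 F [ 0.6  0.4 -2.6] t 17.55
delta cm (tool) [-0.28  3.17 -0.29] turn tool z 0.09
tool x,y in world [-0.898  0.44   0.003] [0.44  0.898 0.001]
```

View pics/s16.png

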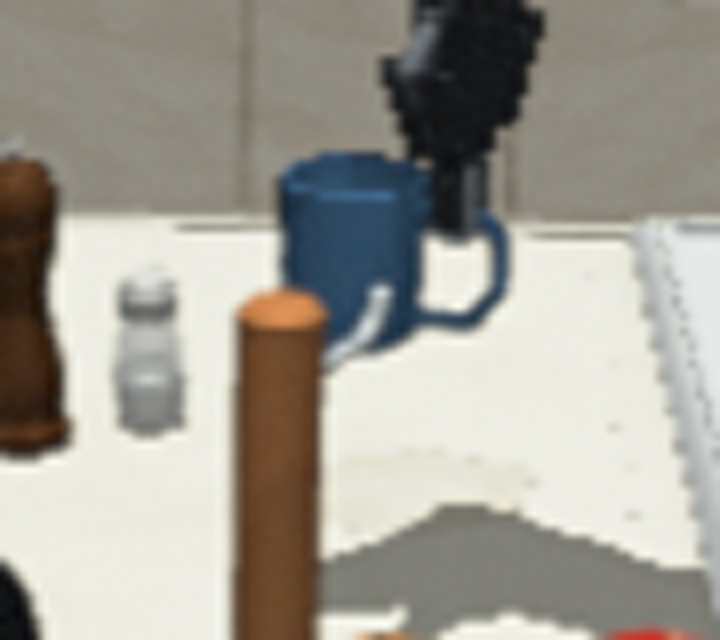

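View pics/t16.png

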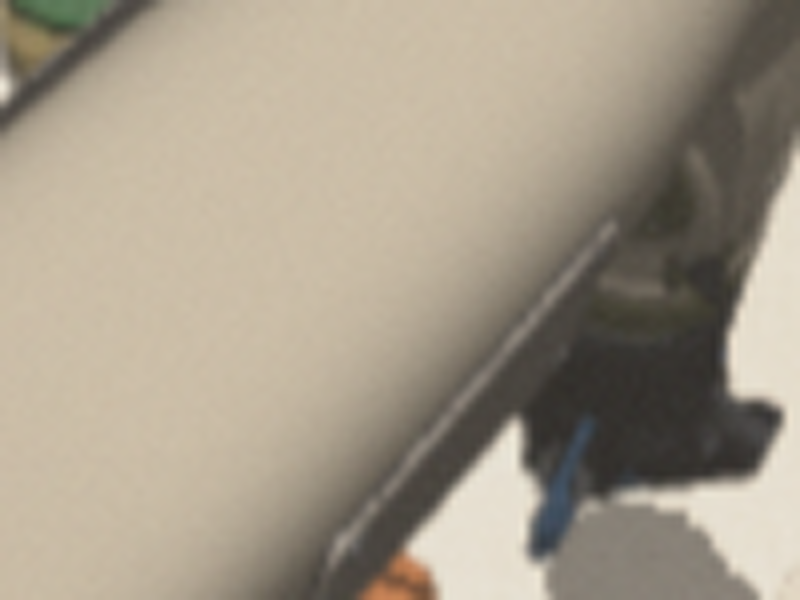

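Emit:
{"api": "play_rows", "payload": {
  "series": "0 -0.3 1.6 -0.3 0 0 0;0 0 1.6 0 0 0 0;0 0 1 0 0 0 0;0 0 0 0 0 0 0"
}}

```text
clock: 18.15
tcp_pos: [0.4558, -0.1869, 0.2202]
orientation: [-0.0, 0.227, 0.974, 0.0]
wrist_force: [-0.3, -0.2, -2.4]
finger_gap: 0.0063
```

Run:
```python
from h import *
rel([.4853,-.1237,.219],63.8)
im=cams.read_camera('side');crop(im,275,140,70,60,10,'s17.png');print(proj('side',[[.468,-.160,.19]]), (proj('side',[[.468,-.160,.19]])-[275,140]+.45)*10)
st=get_state();M=R.from_quat(np.r_[st['orientation'][1:],st['orientation'][0]]).as_matrix();c=st['tcp_pos']
for dx in(-.017,0,.017):
  for dz in(.0132,.0534): print(dx,dz,((proj('side',[c+M@[dx,0,dz]])-[275,140]+.45)*10).round())
```

```text
tcp [ 0.4558 -0.1869  0.2202] jaw ang 63.81 zaxis [-1.e-04  1.e-04 -1.e+00] gap 0.006254416915535839 F [-0.3 -0.2 -2.4] t 18.15
delta cm (tool) [0.15 6.97 0.12] turn tool z 0.01
tool x,y in world [-0.897  0.441  0.   ] [0.441 0.897 0.   ]
[[307.5987413  176.72753278]] [[330.48741295 371.77532777]]
-0.017 0.0132 [[323. 293.]]
-0.017 0.0534 [[320. 400.]]
0 0.0132 [[367. 301.]]
0 0.0534 [[363. 409.]]
0.017 0.0132 [[411. 309.]]
0.017 0.0534 [[406. 417.]]
```

View pics/s17.png

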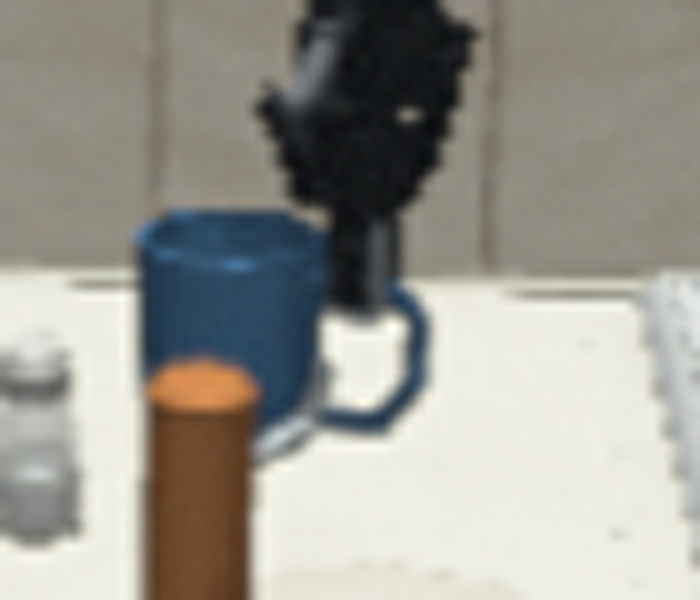

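Emit:
{"api": "play_rows", "payload": {
  "series": "0 0 1 0.1 0 0 0;0 0 1 0 0 0 0;0 0 1 0 0 0 0;0 0 1 0 0 0 0;0 0 0 0 0 0 0"
}}

```text
clock: 18.82
tcp_pos: [0.4736, -0.1511, 0.2193]
orientation: [0.0, 0.227, 0.974, 0.0]
wrist_force: [-0.7, 0.0, -1.8]
finger_gap: 0.0064
```

Run:
```python
from h import *
rel([.4853,-.1237,.219],63.8)
im=cams.read_camera('side');crop(im,275,140,70,60,10,'s18.png')
```

```text
tcp [ 0.4736 -0.1511  0.2193] jaw ang 63.8 zaxis [ 0.e+00  1.e-04 -1.e+00] gap 0.006400439770605674 F [-0.7  0.  -1.8] t 18.825
delta cm (tool) [0.16 2.98 0.03] turn tool z 0.0
tool x,y in world [-0.897  0.442 -0.   ] [0.442 0.897 0.   ]
```

View pics/s18.png

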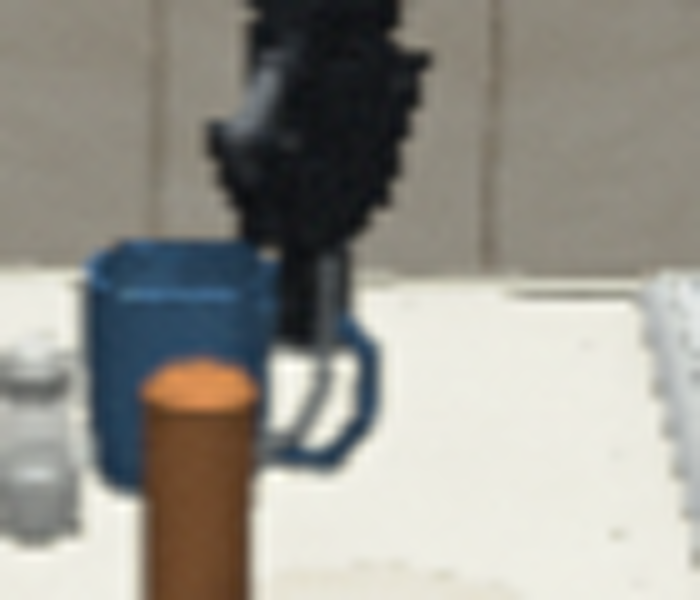

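Emit:
{"api": "play_rows", "payload": {
  "series": "0 0.1 1 0 0 0 0;0 0 1 0 0 0 0;0 0 1 0 0 0 0;0 0 0 0.6 0 0 0;0 0 0 0.6 0 0 0;0 0 0 0.5 0 0 0;0 0 0 0 0 0 0"
}}

```text
clock: 19.75
tcp_pos: [0.4852, -0.1246, 0.2016]
orientation: [-0.001, 0.228, 0.974, 0.0]
wrist_force: [-0.5, 0.6, -2.4]
finger_gap: 0.0063
```

Run:
```python
from h import *
rel([.4853,-.1237,.201],63.8)
im=cams.read_camera('side');crop(im,275,150,60,50,12,'s19.png')
```

```text
tcp [ 0.4852 -0.1246  0.2016] jaw ang 63.69 zaxis [-1.2e-03  6.0e-04 -1.0e+00] gap 0.006314328125696548 F [-0.5  0.6 -2.4] t 19.75
delta cm (tool) [0.03 0.08 0.06] turn tool z -0.11
tool x,y in world [-0.896  0.443  0.001] [0.443 0.896 0.   ]
```

View pics/s19.png

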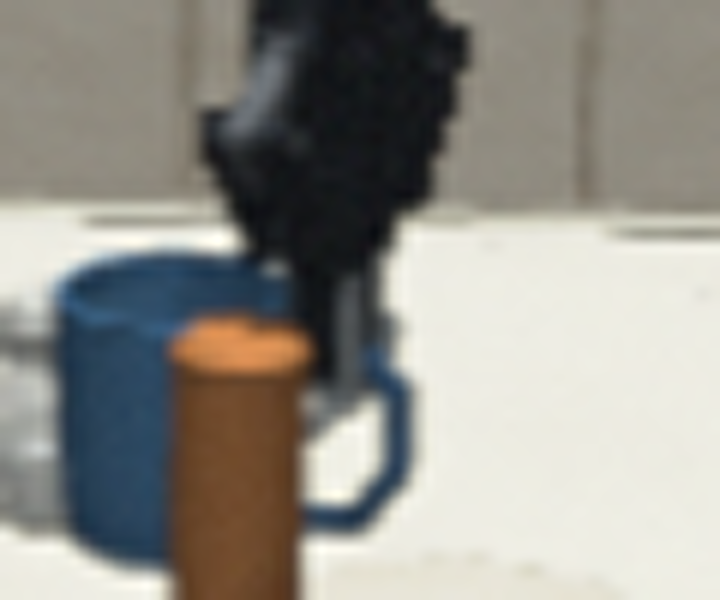

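Emit:
{"api": "play_rows", "payload": {
  "series": "25 0 0 0 0 0 0;25 0 0 0 0 0 0;25 0 0 0 0 0 0;25 0 0 0 0 0 0;25 0 0 -1 0 0 0;25 0 0 -1.5 0 0 0;25 0 0 -2 0 0 0;25 0 0 -3 0 0 0;25 0 0 -3 0 0 0;25 0 0 -3 0 0 0;25 0 0 -3 0 0 0;25 0 0 0 0 0 0"
}}

```text
clock: 21.3
tcp_pos: [0.4867, -0.1249, 0.3708]
orientation: [0.003, 0.227, 0.974, -0.0]
wrist_force: [-0.2, 0.1, -0.2]
finger_gap: 0.0212
```

Emit:
{"api": "play_rows", "payload": {
  "series": "25 4 -4 0 0 0 0;25 4 -4 0 0 0 0;25 4 -4 0 0 0 0;25 0 0 0 0 0 0;25 0 0 0 0 0 0;25 0 0 0 0 0 0;25 0 0 0 0 0 0;25 0 0 0 0 0 0;25 0 0 0 0 0 0;25 0 0 0 0 0 0;25 0 0 0 0 0 0;25 0 0 0 0 0 0"
}}

```text
clock: 22.8
tcp_pos: [0.3249, -0.179, 0.3673]
orientation: [0.0, 0.227, 0.974, 0.0]
wrist_force: [0.2, 0.4, -0.7]
finger_gap: 0.0215
```

Emit:
{"api": "play_rows", "payload": {
  "series": "25 0 0 0 0 0 0;25 0 0 0 0 0 0;25 0 0 0 0 0 0;25 0 0 0 0 0 0;25 0 0 0 0 0 0;25 0 0 0 0 0 0;25 0 0 0 0 0 0;25 0 0 0 0 0 0;25 0 0 0 0 0 0;25 0 0 0 0 0 0;25 0 0 0 0 0 0;25 0 0 0 0 0 0"
}}

```text
clock: 24.3
tcp_pos: [0.3249, -0.179, 0.3673]
orientation: [0.0, 0.227, 0.974, 0.0]
wrist_force: [1.0, 0.4, 0.2]
finger_gap: 0.0212
```

Emit:
{"api": "play_rows", "payload": {
  "series": "25 0 0 0 0 0 0;25 0 0 0 0 0 0;25 0 0 0 0 0 0;25 0 0 0 0 0 0;25 0 0 0 0 0 0;25 0 0 0 0 0 0;25 0 0 0 0 0 0;25 0 0 0 0 0 0;25 0 0 0 0 0 0;25 0 0 0 0 0 0;25 0 0 0 0 0 0;25 0 0 0 0 0 0"
}}

```text
clock: 25.8
tcp_pos: [0.3249, -0.179, 0.3673]
orientation: [0.0, 0.227, 0.974, 0.0]
wrist_force: [0.1, 0.2, -0.3]
finger_gap: 0.0212
```

Run:
```python
from h import *
rel([.4853,-.1237,.201],63.8)
im=cams.read_camera('side');cv2.imwrite('pics/side20.png',im[:,:,::-1]);crop(im,255,150,80,100,6,'s20.png')
im=cams.read_camera('top');cv2.imwrite('pics/top20.png',im[:,:,::-1]);crop(im,250,190,100,75,8,'t20.png')
im2=cams.read_camera('side');print(np.abs(im2[150:250,255:335].astype(int)-cv2.imread('pics/side20.png')[150:250,255:335,::-1]).max())
```

```text
tcp [ 0.3249 -0.179   0.3673] jaw ang 63.72 zaxis [ 1.e-04  1.e-04 -1.e+00] gap 0.02117794129654149 F [ 0.1  0.2 -0.3] t 25.8
delta cm (tool) [-11.93  12.06  16.63] turn tool z -0.08
tool x,y in world [-0.897  0.443 -0.   ] [0.443 0.897 0.   ]
20
```

View pics/s20.png

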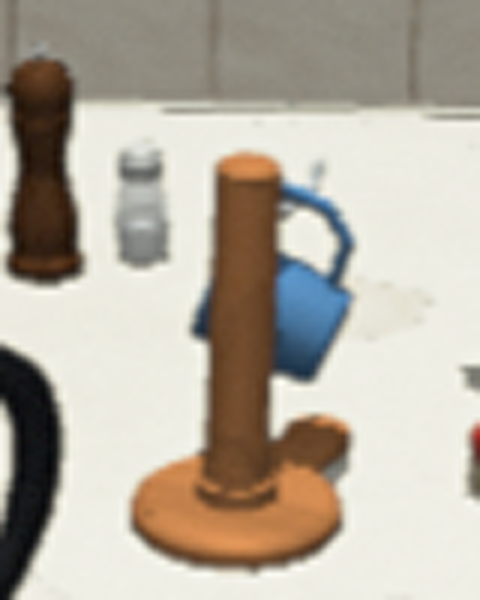

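View pics/t20.png

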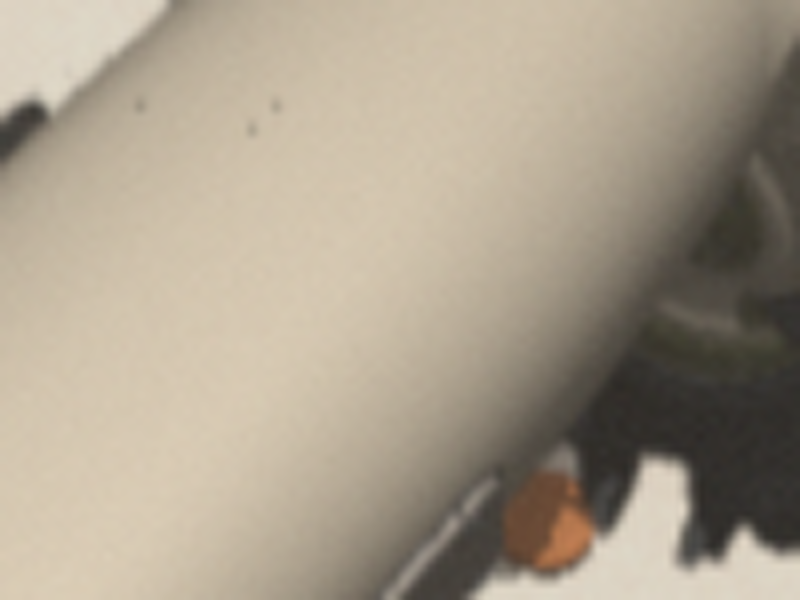

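View pics/top20.png

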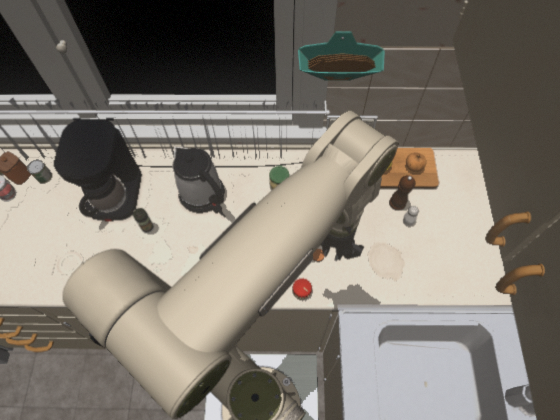

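Emit:
{"api": "play_rows", "payload": {
  "series": "25 -2.1 -3.4 0 0 0 0;25 -2.1 -3.4 0 0 0 0;25 -2.1 -3.4 0 0 0 0;25 -2.1 -3.4 0 0 0 0;25 -2.1 -3.4 0 0 0 0;25 -2.1 -3.4 0 0 0 0;25 0 0 0 0 0 0;25 0 0 0 0 0 0;25 0 0 0 0 0 0;25 0 0 0 0 0 0"
}}

```text
clock: 27.2
tcp_pos: [0.3477, -0.4169, 0.3678]
orientation: [0.0, 0.227, 0.974, -0.0]
wrist_force: [0.1, -0.2, 0.3]
finger_gap: 0.0212
```

Run:
```python
from h import *
im=cams.read_camera('side');cv2.imwrite('pics/side21.png',im[:,:,::-1])
im=cams.read_camera('top');cv2.imwrite('pics/top21.png',im[:,:,::-1]);crop(im,260,200,80,70,9,'t21.png')
```

```text
(no output)
```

View pics/top21.png

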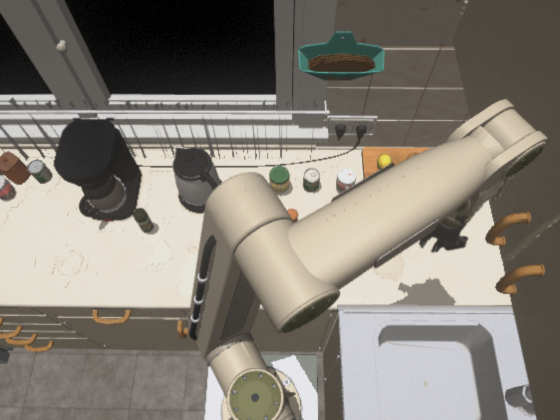

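View pics/t21.png

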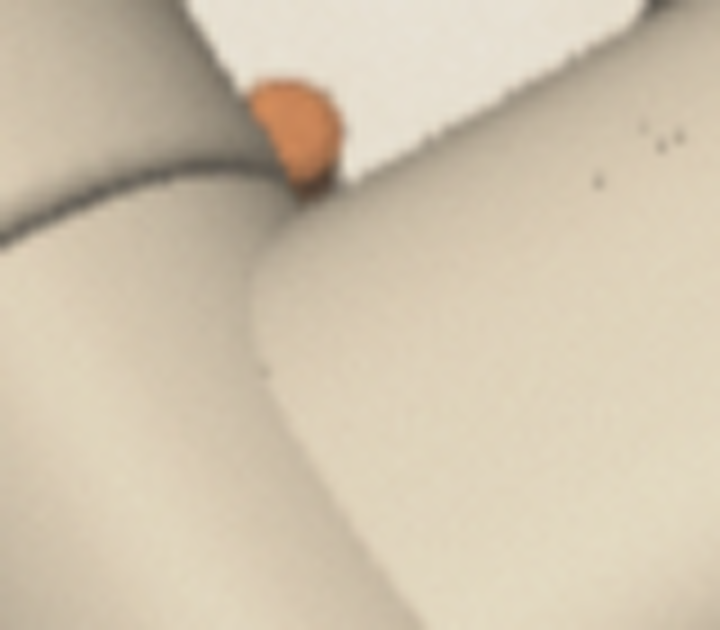

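Run:
```python
from h import *
im=cv2.imread('pics/side21.png')[:,:,::-1];crop(im,280,160,44,50,12,'s21.png')
a=np.radians(-115.9);d=np.array([np.cos(a),np.sin(a)])
for r in(.03,.045,.056,.07,.08,.096): print(r,((proj('side',[[*(np.array([.51,-.0735])+r*d),.175 if r<.09 else .19]])-[280,160]+.46)*12).round())
```

```text
0.03 [[232. 326.]]
0.045 [[256. 309.]]
0.056 [[274. 297.]]
0.07 [[295. 282.]]
0.08 [[311. 272.]]
0.096 [[336. 206.]]
```

View pics/s21.png

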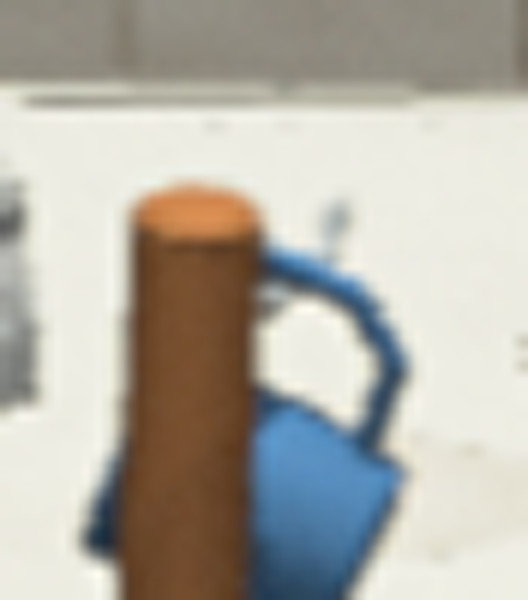

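View pics/side21.png

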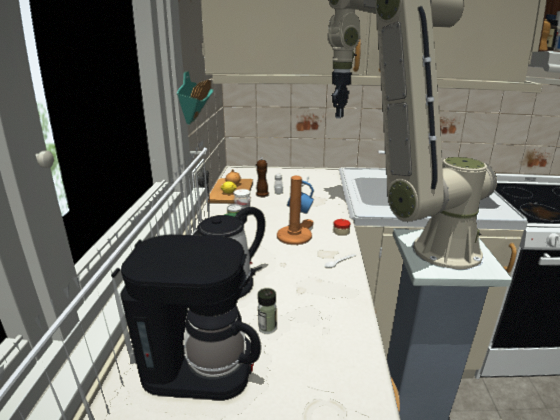

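Run:
```python
from h import *
a=cv2.imread('pics/side20.png').astype(int);b=cv2.imread('pics/side21.png').astype(int)
d=np.abs(a-b)[180:245,280:330].max(2);print(d.max(),(d>40).sum())
from workcell import workorder
print(get_state()['wrist_force'],workorder.hand_in())
```

```text
115 30
the job is handed in; nothing more can be done
[-0.7443017  -0.25116777 -0.11427129] None
```

The mug stand is together, the blue mug hangs by its handle on the hook, and I handed the job in at about 27 s. No verdict was reported.

- **Post:** I set it over the stub with the hook on the button side. It seated at the height expected for fully home (TCP 0.1866 m against 0.1865 m expected, 24 N down). A test pull of about 28 N upward raised the gripper 2.5 mm but did not pull the post off, and red showed through the hole. I then pushed it back down and let go.
- **Mug:** My first grip on the handle rode up about 4 mm, so I opened and gripped again lower. I threaded the handle over the hook tip and released it about 56 mm from the post axis. The last side picture shows the hook through the handle opening, the mug tipped over and the post upright.
- **Other things:** The jars, mill, shaker, timer and spoon I could see in the last pictures stood where they were. The arm blocks the top camera's view of the stand, and I did not measure the other things to the millimetre.

**Doubts:**
- The exact position of the handle along the hook after release rests on the side picture alone.
- Between two side pictures about 1.5 s apart, the area round the stand and mug still differed in 30 pixels. I took this for the shadow of the moving arm and did not confirm it. The second picture was taken about 6 s after release, past the 4 s the mug should swing.

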